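# Hang the deflection scale at its pointer, then load the spring-balanced arm

## Task

Get the spring-balanced arm ready for a deflection reading: take the scale hanger from its sloping rest, hook it over the horizontal rail at the end away from the arm, and slide it along the rail, without lifting it off, until its centre line is in line with the upright pointer; let go of it there. Then hang the larger of the two hook weights on the arm, between the arm's two collars, lower it gently until the arm has sunk and settled under it, and only then let go. Leave the smaller weight, the white test piece, the caliper and the jaw block where they are.

Things in the scene. Friction and masses are not known exactly. Their poses are not given: they have to be found in the camera images.
- hanger_center (a point): Centre of the scale hanger: metal, 192 mm tall, 0.36 kg, mass centre ~45 mm lower; z runs up it. Along z from here: scale plate -96 to -36 mm (10 thick in x, 80 wide in y, dark centre line), hook -36 to +50 (30 wide), grip tab +50 to +96 (14 thick in x, 40 wide in y, on the axis). Starts in a sloping rest, z 30 deg off vertical, tab leaning away from the robot.
- hanger_seat (a point): Where the bar's axis lies (along y) in the hanger's throat when hooked: 32 mm above hanger_center along z, same axes. The hook is C-shaped, for a 12 mm bar: throat 20 mm wide, V roof; back leg on the -x side, lip on the +x side (outer faces at x = -18 and +18 mm). Mouth opens to +x, below the lip: from 64 to 15 mm below this point.
- hanger: The hanger itself; origin at the centre of its foot, 96 mm below hanger_center, same axes. In the rest the foot stands on a ledge with an 8 mm high front lip; the back board ends 56 mm above the foot: pull it out along its own z.
- rail_mid (a point): Middle of the fixed horizontal rail, on the axis of its 12 mm round bar, 200 mm above the table. The bar runs along y, free for 172 mm either way, between posts with 26 mm clamp blocks; -y is the end near the spring arm, +y the end away from it; x points away from the robot. Base plate 70 mm wide, 12 high.
- rail: The whole rail stand; origin on the table under rail_mid, same axes.
- mark_tip (a point): Tip of the fixed upright pointer (98 mm tall, tip 4 mm wide, black 45 mm square foot) standing about 66 mm beyond the rail. Its y axis is parallel to the rail: the hanger's centre line must come to this y along the rail. It stands 0 to 80 mm from rail_mid towards the spring arm.
- saddle (a point): Place for the weight on the spring arm: on the axis of its 12 mm round bar, midway between two 26 mm collars with inner faces 42 mm apart. x is level, across the bar, away from the robot. The bar extends from its post towards the rail, rising 9 deg unloaded (this point then 225 mm above the table). The pivot is 160 mm back along the bar.
- balancer: The spring-balanced arm with its post and base plate (120 x 110 mm, post 221 mm high); origin on the table under the pivot; the arm points along its +y.
- beam (a joint): Angle the arm has sunk, rad: 0 unloaded, 0.6 at its stop. A spring of about 3 N m/rad holds it up: it settles at about 0.25 to 0.34 (saddle 40 to 54 mm lower) when it carries the whole of the larger weight, and lurches if a weight is dropped on it.
- big_weight_center (a point): Centre of the larger hook weight: steel, 0.6 kg +-12 %, 164 mm tall, standing on a disc 58 mm across and 32 high. Grip tab on top, 36 to 82 mm above this point, 14 mm thick in x, 24 wide in y. It stands in front of the rail; the two weights may have either place.
- big_weight_seat (a point): Where the bar's axis lies (along y) in its throat when hung: 18 mm above big_weight_center, same axes. Same C hook as the hanger's, 24 mm wide in y (outer faces at x = -18 and +18 mm); mouth opens to +x, from 68 to 15 mm below this point.
- big_weight: The larger weight itself; origin at the centre of its underside.
- small_weight_center (a point): Centre of the smaller hook weight, of the same form: 148 mm tall, disc 38 mm across and 24 high. Leave it where it is.
- specimen: White plastic test piece lying on the table, 45 x 70 x 24 mm, origin under its centre; leave it alone.
- caliper: Steel caliper lying on the table, 160 mm long; leave it alone.
- jaw: Aluminium jaw block with a knurled screw, 65 mm high, beyond the rail; leave it alone.
Things that resemble listed ones, but are neither listed nor needed, are in the scene too. Leave any yellow look-alike of the hanger alone. What is shaped like the big_weight but green is not meant.

How it is judged:
On the way, in this order (a step that is already met when the one before it is completed fails the run):
1. the hanger hangs hooked on the rail, at least 60 mm from the pointer towards the end away from the arm (x of hanger_seat in the frame of rail_mid between -0.008 and 0.008 m and z of hanger_seat in the frame of rail_mid between -0.005 and 0.005 m and contact force between hanger and rail above 0.8 N and y of hanger_seat in the frame of mark_tip above 0.06 m), for 0.1 s.
2. the hanger, still on the rail, has been slid to the pointer and let go (x of hanger_seat in the frame of rail_mid between -0.008 and 0.008 m and z of hanger_seat in the frame of rail_mid between -0.005 and 0.005 m and contact force between hanger and rail above 0.8 N and y of hanger_seat in the frame of mark_tip between -0.008 and 0.008 m and contact force between the fingers and hanger below 0.05 N), for 0.3 s.
3. the larger weight hangs on the arm between the collars and the arm has sunk and settled while the weight is still held (distance between big_weight_seat and saddle below 0.024 m and contact force between big_weight and balancer above 4 N and value of joint beam above 0.13 rad and velocity of joint beam between -0.15 and 0.15 rad/s and contact force between the fingers and big_weight above 0.3 N), for 0.1 s.
At the end, for the whole second after the job is handed in: The hanger hangs at rest on the rail, upright within 0.2 rad, its centre line within 8 mm of the pointer along the rail; the larger weight hangs at rest on the arm between the collars, within 0.35 rad of upright, with the arm sunk more than 0.15 rad and still; both are let go (x of hanger_seat in the frame of rail_mid between -0.008 and 0.008 m and z of hanger_seat in the frame of rail_mid between -0.005 and 0.005 m and contact force between hanger and rail above 0.8 N and y of hanger_seat in the frame of mark_tip between -0.008 and 0.008 m and distance between big_weight_seat and saddle below 0.024 m and contact force between big_weight and balancer above 4 N and value of joint beam above 0.15 rad and velocity of joint beam between -0.15 and 0.15 rad/s and linear speed of each of hanger, big_weight below 0.05 m/s and angle between hanger's own z axis and vertical below 0.2 rad and angle between big_weight's own z axis and vertical below 0.35 rad); the robot touches nothing.
It fails at once if the weight was dropped on the arm, or the arm let fly (faster than 1 rad/s) (velocity of joint beam above 1 rad/s or velocity of joint beam below -1 rad/s).
It fails at once if the hanger was set down from above or lifted off the rail within 45 mm of the pointer instead of being slid there (y of hanger_seat in the frame of mark_tip between -0.045 and 0.045 m and x of hanger_seat in the frame of rail_mid between -0.012 and 0.012 m and z of hanger_seat in the frame of rail_mid between 0.012 and 0.06 m).
It fails at once if the smaller weight, white test piece, caliper or jaw block was moved more than 30 mm (distance of any of small_weight_center, specimen, caliper, jaw from where it was at the start of the episode above 0.03 m).
It also fails if it takes over 69 s, if anything falls off the work surface, if the arm or the gripper's body presses on something with over 40 N, if the wrist force passes 120 N, or if a joint passes its speed limit or range.

## Robot

A 7-joint arm with a two-finger parallel gripper is mounted at the origin on the work surface. World frame = base frame: x ahead of the robot, y to its left, z up, the work surface at z = 0. Lengths are in m, angles in rad, forces in N, time in s.
With the tool pointing down it reaches from about 0.4 to 0.85 m from the base axis. Payload 10.4 kg.
Tool frame: the origin (TCP) lies where the fingers leave the gripper's body, on its centre line; the fingertips stand 70 mm ahead of it and the grasp point (between the pads) lies r.grip_depth ahead of it (r.grip_depth is the distance from the TCP to the grasp point, in m); z points along the fingers, y is the direction in which the jaws open and shut (so a half turn about z gives the same grasp; the last joint's range is limited). The gripper opens to 87 mm and grips with 3 to 60 N. Pads are 19 mm wide; open, the fingers measure 117 mm over their backs; the gripper's body (75 mm by 190 mm) begins 51 mm behind the grasp point.
Start: joints at [-1.243, 0.332, -0.065, 1.46, 0.022, 1.35, -0.088], TCP at [0.215, 0.587, 0.292] pointing down, gripper open.
Joint ranges: [-2.6, 2.6], [-0.5, 2.12], [-1.47, 1.34], [0.16, 2.42], [-1.27, 4.41], [0.06, 2.06], [-2.6, 2.6]. Speed limits (rad/s): [2.22, 2.22, 2.79, 2.79, 3.14, 3.14, 3.14].

## Interface

Orientations are given as a unit quaternion [x, y, z, w].
In Python, from bench import monitor, viewer, workorder, nets, r gives the robot as it stands.
- The arm moves only by the tool drive_tool, never from a script. Its argument "plan" is a list of rows, each an object of numbers: "rx", "ry", "rz": the turn, a rotation vector about the tool's x, y, z in units of 360 degrees (1.0 is 360 degrees); "x", "y", "z": the shift along the tool's x, y, z in units of 1000 mm (1.0 is 1000 mm); "fingers": the opening, from 0 (shut) to 1 (fully open). In form: [{"rx": .., "ry": .., "rz": .., "x": .., "y": .., "z": .., "fingers": ..}, ...]. A call has 1 to 12 rows; each row is the pose to reach, as a shift and turn from the pose commanded when the call began, along the tool's axes at that moment, turning the shorter way round; what a row does not reach only later rows make up. A row lasts 1/8 s, in which the tool goes at most 62.5 mm and 10.7 degrees, less where a joint would pass 70% of its speed; a pose out of reach is approached as far as the arm can. A call with a number of a shift or a turn outside -1 to 1 is refused whole. A call with a gripper value outside its range is refused whole. The fingers move at their own pace and stop on an object; "squeeze" is the grip in N (left out, the last holds). Time passes only in rows, so rows that repeat a pose let the fingers close. It gives the time, the measured TCP pose, the force and the opening at its end, in the units of the state.
- monitor.read_state(): the state, without advancing time (a new reading comes with each control period).
- viewer.camera(name): name is "scene" or "top"; returns a dict with "color" (400x640x3 uint8, red, green, blue), "depth" (400x640 float32, m along the optical axis (not along the pixel's ray), 0 where there is no reading), "camera_matrix" (3x3 intrinsics, pixels), "xyz" and "rotation" of the camera in the world. Camera axes: x right, y down, z forward; pixel columns grow to the right and rows downward; lengths in m; the calibration is good to about 2 mm. A picture is of the moment at which its call begins.
- workorder.close_job(): hands the job in, once; it reports no verdict.
Trained networks look in the newest picture that a camera, given by its name, has taken for a name from the list of things; names that differ only in an ending like _2 or _b are one class to them, and where a whole thing is asked for, a point or a joint stands for the part that bears it (a point fixed in the world has none). Each returns a list of dicts, best first, with "confidence" (0 to 1); they miss things now and then, are a little off and sometimes report something else, mostly with a low value. They report only what shows in the picture. A call takes as long as a camera call. They do not tell look-alikes from the thing itself.
- nets.find_in(label, camera): "centre" ([x, y, z] in m, in world coordinates, good to about 4 mm: the middle of the surface that is visible of it).
- nets.regions_of(label, camera): "region" (400x640 bool, what is visible of it).
The state is a dict: "time": time; "joint_positions": joint angles; "joint_vel": joint speeds; "joint_torque": joint torques, N m; "ee_pos": TCP position; "eef_rot": TCP orientation; "ft_force": force on the tool from outside, world axes, zero at the start; "torque": the same for the moment, N m; "width": finger opening in m.
Only numpy, scipy, OpenCV 4.12 (cv2) and the standard library are available. Lean on these libraries where they do the work, as an engineer would, in place of code of your own. Each camera call takes 0.05 s, during which the arm holds its last target.

## Working session

There is one attempt and no reset: what is moved stays moved. The work goes in short steps, Python scripts to look and compute and a tool call to move; the robot and the scene stay as the last step left them, time stands still between calls to the robot, and variables do not carry over. Pictures are saved under pics/ and viewed, and the job is handed in when it is done.

Besides the shell and the picture viewer there is one more tool, called after "Request:" as name([rows], argument=value, ...), one row to a line, values as JSON. drive_tool: Moves the arm, as the interface text tells. Its arguments: {"type":"object","properties":{"plan":{"type":"array","items":{"type":"object","properties":{"rx":{"type":"number","minimum":-1,"maximum":1},"ry":{"type":"number","minimum":-1,"maximum":1},"rz":{"type":"number","minimum":-1,"maximum":1},"x":{"type":"number","minimum":-1,"maximum":1},"y":{"type":"number","minimum":-1,"maximum":1},"z":{"type":"number","minimum":-1,"maximum":1},"fingers":{"type":"number"}}}},"squeeze":{"type":"number"}},"required":["plan"]}

```bash
ls; mkdir -p pics; cat > h.py <<'E'
from bench import monitor, viewer, workorder, nets, r
import numpy as np, cv2
from scipy.spatial.transform import Rotation as R
def save(n,img): cv2.imwrite('pics/'+n+'.png',cv2.cvtColor(np.ascontiguousarray(img),cv2.COLOR_RGB2BGR))
def cloud(c):
    K=np.array(c['camera_matrix']);d=c['depth'];v,u=np.mgrid[0:d.shape[0],0:d.shape[1]]
    p=np.stack([(u-K[0,2])/K[0,0]*d,(v-K[1,2])/K[1,1]*d,d],-1)
    Rm=np.array(c['rotation'])
    if Rm.shape!=(3,3): Rm=R.from_quat(Rm).as_matrix()
    return p@Rm.T+np.array(c['xyz'])
E
python3 - <<'E'
from h import *
np.set_printoptions(precision=4,suppress=True)
for n in('scene','top'):
    c=viewer.camera(n);save(n+'0',c['color']);print(n,c['xyz'],c['rotation'],c['camera_matrix']);np.savez(n+'0.npz',**c)
    for l in ['hanger','rail','mark_tip','balancer','saddle','big_weight','small_weight_center','specimen','caliper','jaw','hanger_seat','hanger_center','big_weight_center','big_weight_seat','rail_mid']:
        try: print(l,[(np.round(x['centre'],3).tolist(),round(x['confidence'],2)) for x in nets.find_in(l,n)])
        except Exception as e: print(l,e)
print(monitor.read_state(),r.grip_depth)
E
```

```text
pics
scene [ 1.1172 -0.5355  1.4473] [ 0.904   0.3137 -0.0973 -0.2738] [[367.3163   0.     318.5988]
 [  0.     367.3163 200.0739]
 [  0.       0.       1.    ]]
hanger [([0.322, 0.408, 0.015], 0.9), ([0.365, 0.656, 0.033], 0.72), ([0.555, 0.345, 0.145], 0.59)]
rail [([0.576, 0.016, 0.013], 0.84)]
mark_tip [([0.646, -0.044, 0.018], 0.61), ([0.58, 0.016, 0.014], 0.29)]
balancer [([0.555, -0.421, 0.086], 0.91)]
saddle [([0.557, -0.353, 0.215], 0.71), ([0.579, 0.016, 0.008], 0.48)]
big_weight [([0.363, -0.174, 0.028], 0.64), ([0.452, -0.197, 0.066], 0.5)]
small_weight_center [([0.459, -0.016, 0.082], 0.74), ([0.556, -0.352, 0.218], 0.4)]
specimen []
caliper [([0.434, 0.158, 0.008], 0.51), ([0.461, -0.015, 0.077], 0.23)]
jaw [([0.781, 0.135, 0.063], 0.77)]
hanger_seat [([0.329, 0.41, 0.014], 0.86), ([0.364, 0.656, 0.022], 0.8), ([0.553, 0.346, 0.148], 0.68), ([0.576, 0.017, 0.015], 0.31)]
hanger_center [([0.326, 0.41, 0.016], 0.85), ([0.364, 0.652, 0.024], 0.78), ([0.553, -0.352, 0.211], 0.71), ([0.552, 0.346, 0.147], 0.46)]
big_weight_center [([0.452, -0.195, 0.071], 0.72), ([0.365, -0.
[... 1334 characters left out ...]
 ([0.568, 0.034, 0.009], 0.3)]
big_weight_seat [([0.443, -0.177, 0.035], 0.72), ([0.354, -0.157, 0.031], 0.62), ([0.547, -0.402, 0.042], 0.42)]
rail_mid [([0.571, 0.03, 0.012], 0.63)]
{'time': 1.6, 'joint_positions': array([-1.2426,  0.3322, -0.0647,  1.4601,  0.0216,  1.3499, -0.0885]), 'joint_vel': array([-0.0004, -0.0004,  0.0026, -0.0002, -0.0013,  0.0006, -0.0005]), 'joint_torque': array([ -0.0001, -62.3033,   0.0244, -39.0116,  -0.0611,   0.0315,
         0.    ]), 'ee_pos': array([0.2148, 0.587 , 0.2923]), 'eef_rot': array([0.1745, 0.9847, 0.    , 0.    ]), 'ft_force': array([-0.0873, -0.1167, -0.4072]), 'torque': array([-0.0364,  0.0428,  0.0344]), 'width': 0.08719349651058675} 0.051
```

View images.

View pics/scene0.png

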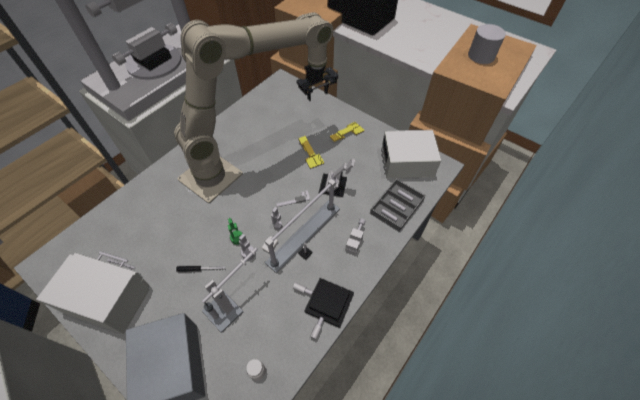

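View pics/top0.png

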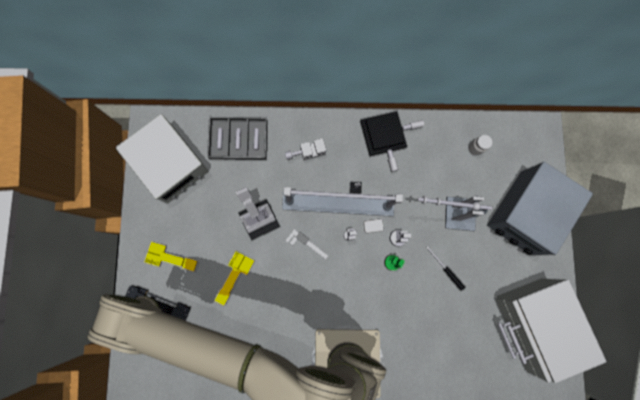

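```bash
python3 - <<'E'
from h import *
np.set_printoptions(precision=4,suppress=True)
out=[]
s=np.load('scene0.npz');t=np.load('top0.npz')
save('c1',cv2.resize(s['color'][150:340,190:380],(760,600)*1 if 0 else (600,600),interpolation=cv2.INTER_CUBIC))
save('c2',cv2.resize(t['color'][170:280,220:500],(800,314),interpolation=cv2.INTER_CUBIC))
for n,c in(('s',s),('t',t)):
    P=cloud(c)
    # table plane
    m=(np.abs(P[...,2])<.03)&(P[...,0]>.3)&(P[...,0]<.8)&(abs(P[...,1])<.6)&(c['depth']>0)
    q=P[m];A=np.c_[q[:,:2],np.ones(len(q))];print(n,np.linalg.lstsq(A,q[:,2],rcond=None)[0],np.median(q[:,2]))
    # rail bar
    m=(abs(P[...,2]-.2)<.012)&(P[...,0]>.5)&(P[...,0]<.65)&(P[...,1]>-.15)&(P[...,1]<.2)
    q=P[m];print('rail',len(q),np.polyfit(q[:,1],q[:,0],1),np.median(q,0),q[:,1].min(),q[:,1].max(), np.percentile(q[:,2],95))
E
```

```text
s [0.0005 0.0011 0.0012] 3.173435398695634e-05
rail 248 [0.0457 0.5766] [0.5772 0.0141 0.2037] -0.1498541054888789 0.1994243282441749 0.2090310342914327
t [ 0.0006  0.001  -0.0001] -0.0011223252984631227
rail 389 [0.0477 0.5711] [0.5726 0.0222 0.2027] -0.14821324802466634 0.19883609036185945 0.2082741405257648
```

View pics/c1.png

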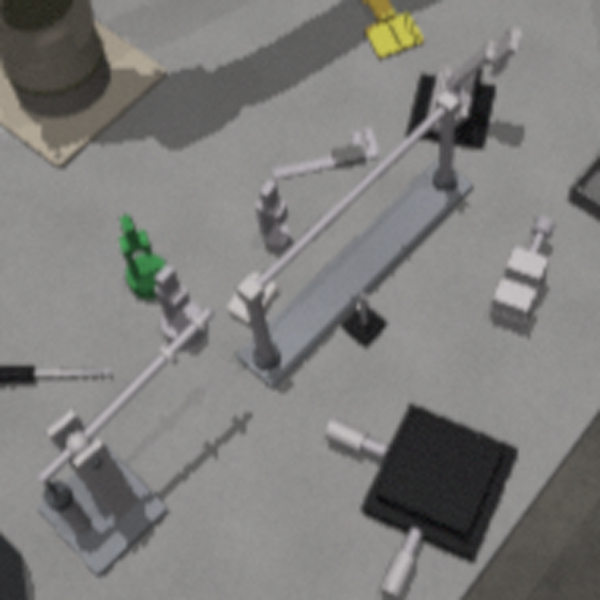

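View pics/c2.png

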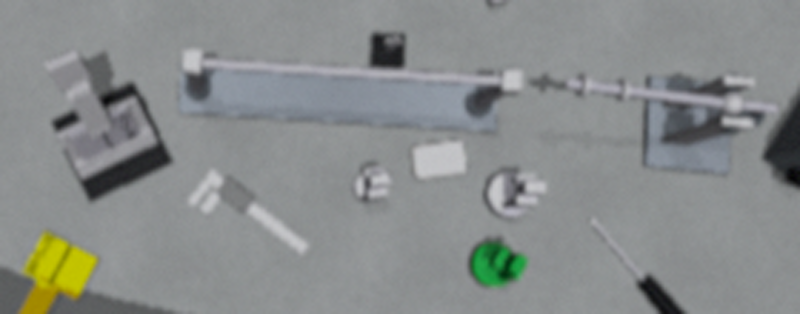

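```bash
python3 - <<'E'
from h import *
s=np.load('scene0.npz');t=np.load('top0.npz')
ims=[]
for n,c,(r0,r1,c0,c1) in(('s',s,(150,210,310,370)),('t',t,(175,245,225,295))):
    a=c['color'][r0:r1,c0:c1];P=cloud(c)[r0:r1,c0:c1]
    ims.append(cv2.resize(a,(400,400),interpolation=cv2.INTER_NEAREST))
    z=np.clip(P[...,2]/.25*255,0,255).astype(np.uint8)
    ims.append(cv2.resize(cv2.applyColorMap(z,cv2.COLORMAP_JET),(400,400),interpolation=cv2.INTER_NEAREST))
    np.set_printoptions(linewidth=250)
    print(n);print((P[::2,::2,2]*1000).astype(int))
save('c3',np.vstack([np.hstack(ims[:2]),np.hstack(ims[2:])])[:, :][::1])
im=cv2.imread('pics/c3.png');cv2.imwrite('pics/c3.png',cv2.resize(im,(600,600)))
E
```

```text
s
[[  32   22   -6   -2    0    0    4   -5   -2   -1   -4   -2   -3   -4   -3    2    0   -1   -6   -5    2    3   -1   -3    0   -2    3   -6    2   -2]
 [  26   31    2    0   -2    1    0   -3    0   -4    4    1   -3    0    1   -3    5    5   -2    1   -6    3    0   -2    0    1    3   -4   -5   -3]
 [  35   33   33    4   19    0   -1   -2   -3   -1    0    0   -1   -4    0   -4   -9    2   -6   -2    0    5   -7   -6    2   -2    1    0   -2    2]
 [  22   21    6    5   12   16   -5    6    1   -1    1   -5    3    0   -3    5    4   -7    1    0    0   -2    0   -1    3   -1   -6   -9   -3   -3]
 [  17   13   13    7    9   14    0    5    1   -1   -4   -4    1   -4   -1    0   -1   -5    1  -10   -6    3    0   -5   -2    1   -2    0  -10    6]
 [  13   13   13    9   14    7   16    0   -1   -7    0    1   -7   -3   -4   -7   -8   -1    0   -2    2  197  197    1   -2    2   -4    4   -4   -1]
 [  14    3   19    8    6    5    7   -2    2    1   -4   -1   -3   -2   -6   -2    2   -1   -2   -1  183  198  191   -2    2   -7   -8   -3    0    0]
 [  12    3   11   10    6 
[... 2950 characters left out ...]
0   -3   -1   -1    3    0    2   -1   -3    2   -2   -3    0   -1    0   -2    1]
 [ 202   -3    5    1   -4    1   -2   -8    9   23   59   47   -1    2    0   -2   -5    3    4   -2    0    0   -5   -3   -1   -3    0   -5   -7   -7]
 [  -1   -2   -2   -2    1   -1    0   13    6   22   35   27   23   12   -4    0    1    4   -5   -1    2    3    1    4   -2   -3   -1    0   -4   -3]
 [  -3    1    1    1    0    7    7   11   10   27   23   28   17   11   14   -1   -2   -5   -2    4   -3   -6   -2   -3    5    0    0 1447    1   -4]]
t
[[ 0 -4  0 ... -2  0 -6]
 [-3  1  1 ...  0 -1 -3]
 [-4 -5  0 ...  8 -2 -1]
 ...
 [-1  0  1 ...  2 -1  3]
 [ 2 -3  3 ... -3 10 -1]
 [-2 -1 -2 ...  0  3  0]]
```

View pics/c3.png

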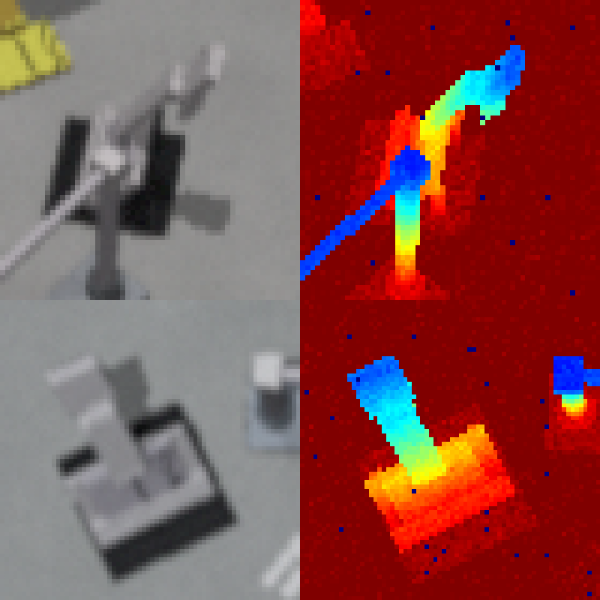

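```bash
cat > fit.py <<'E'
from h import *
from scipy.optimize import least_squares
def boxsdf(q,b):
    lo,hi=b;c=(lo+hi)/2;h=(hi-lo)/2
    d=np.abs(q-c)-h
    return np.linalg.norm(np.maximum(d,0),axis=1)+np.minimum(d.max(1),0)
def B(*a): a=np.array(a)/1000;return a[::2],a[1::2]
def sdf(q,boxes): return np.min([boxsdf(q,b) for b in boxes],0)
hook=lambda z,w:[B(-18,-10,-w/2,w/2,z-68,z+18),B(-18,18,-w/2,w/2,z+10,z+18),B(10,18,-w/2,w/2,z-15,z+18)]
HANG=[B(-5,5,-40,40,-96,-36),B(-7,7,-20,20,50,96),B(-18,5,-15,15,-36,-32)]+hook(32,30)
WT=lambda H,D,dh:[B(-7,7,-12,12,H/2-46,H/2)]+hook(18 if H>150 else 10,24)
def fit(pts,boxes,x0,tilt):
    # params x,y,z,yaw
    def f(p):
        Rm=(R.from_euler('z',p[3])*R.from_euler('y',tilt)).as_matrix()
        return sdf((pts-p[:3])@Rm,boxes)
    return least_squares(f,x0,loss='soft_l1',f_scale=.003,x_scale=[.01,.01,.01,.1])
E
python3 - <<'E'
from fit import *
np.set_printoptions(precision=4,suppress=True)
t=np.load('top0.npz');s=np.load('scene0.npz')
for cs in ([t],[s],[t,s]):
    pts=[]
    for c in cs:
        P=cloud(c).reshape(-1,3)
        m=(P[:,2]>.085)&(P[:,2]<.3)&(P[:,0]>.48)&(P[:,0]<.7)&(P[:,1]>.27)&(P[:,1]<.45)
        m&=~((P[:,1]<.245+.06)&(P[:,0]<.64)&(P[:,2]<1)&(np.hypot(P[:,0]-.585,P[:,1]-.21)<.1))
        pts.append(P[m])
    pts=np.vstack(pts)
    best=min((fit(pts,HANG,[.55,.34,z,y],np.pi/6) for z in(.11,.13) for y in(0.3,.5,.7)),key=lambda r:r.cost)
    print(len(pts),best.x,best.cost,np.rad2deg(best.x[3]),np.abs(best.fun).mean(), pts.min(0),pts.max(0))
E
```

```text
314 [0.5431 0.3503 0.1132 0.4542] 0.0005391593304184154 26.02321665873911 0.0016489279787025104 [0.5052 0.3114 0.0853] [0.5956 0.3896 0.2047]
163 [0.546  0.3471 0.1138 0.4497] 0.00021528602257832907 25.767966531058338 0.0013947781130506966 [0.5135 0.3125 0.085 ] [0.5987 0.3823 0.205 ]
477 [0.5449 0.3477 0.1136 0.4587] 0.0008251520916841324 26.278985069753492 0.001657914694479531 [0.5052 0.3114 0.085 ] [0.5987 0.3896 0.205 ]
```

```bash
python3 - <<'E'
from fit import *
np.set_printoptions(precision=4,suppress=True)
t=np.load('top0.npz');s=np.load('scene0.npz')
Pt=cloud(t).reshape(-1,3);Ps=cloud(s).reshape(-1,3);ALL=np.vstack([Pt,Ps])
def cyl(pts,x0,rad=.006):
    # axis x=a+b*y, z=c+d*y
    def f(p):
        o=np.array([p[0],0,p[2]]);d=np.array([p[1],1,p[3]]);d/=np.linalg.norm(d)
        v=pts-o;return np.linalg.norm(v-np.outer(v@d,d),axis=1)-rad
    return least_squares(f,x0,loss='soft_l1',f_scale=.002)
for n,P in(('t',Pt),('s',Ps),('both',ALL)):
    m=(abs(P[:,2]-.203)<.02)&(abs(P[:,0]-.574-.047*P[:,1])<.02)&(P[:,1]>-.12)&(P[:,1]<.16)
    r1=cyl(P[m],[.574,.047,.2,0]);print(n,'rail',m.sum(),r1.x,abs(r1.fun).mean())
    # arm
    m=(P[:,2]>.17)&(P[:,2]<.28)&(abs(P[:,0]-.55)<.03)&(P[:,1]>-.42)&(P[:,1]<-.2)
    q=P[m];
    m2=(q[:,1]>-.335)|True
    r2=cyl(q,[.555,.03,.28,.158]);print(n,'arm',len(q),r2.x,abs(r2.fun).mean(),q.min(0),q.max(0))
    # radial profile of arm by y
    o=np.array([r2.x[0],0,r2.x[2]]);d=np.array([r2.x[1],1,r2.x[3]]);d/=np.linalg.norm(d);v=q-o;tt=v@d;rr=np.linalg.norm(v-np.outer(tt,d),axis=1)
    for a in np.arange(-.43,-.2,.006):
        k=(tt>a)&(tt<=a+.006)
        if k.any():print('%.3f n%d r%.4f max%.4f'%(a,k.sum(),np.median(rr[k]),rr[k].max()),end=' | ')
    print()
    # clamp blocks
    for lo,hi in((-.24,-.12),(.14,.24)):
        m=(abs(P[:,2]-.205)<.025)&(abs(P[:,0]-.574-.047*P[:,1])<.025)&(P[:,1]>lo)&(P[:,1]<hi)
        q=P[m]; k=q[:,2]>.2085; print('clamp',k.sum(),q[k].min(0),q[k].max(0),np.median(q[k],0))
    m=(P[:,2]>.03)&(P[:,2]<.12)&(P[:,0]>.61)&(P[:,0]<.68)&(P[:,1]>-.09)&(P[:,1]<.03)
    q=P[m];print('mark',len(q),q[np.argsort(-q[:,2])][:14])
    print('foot?')
# base plate
P=ALL;m=(P[:,2]>.007)&(P[:,2]<.017)&(P[:,0]>.5)&(P[:,0]<.64)&(P[:,1]>-.2)&(P[:,1]<.26)
q=P[m];print('base',np.percentile(q,[1,99],axis=0))
E
```

```text
t rail 304 [ 0.5718  0.0501  0.199  -0.0017] 0.0016016196395458246
t arm 379 [0.5656 0.0437 0.2617 0.1359] 0.006729704886469737 [ 0.5201 -0.4195  0.1717] [ 0.5767 -0.206   0.2422]
-0.430 n1 r0.0158 max0.0158 | -0.424 n12 r0.0168 max0.0302 | -0.418 n29 r0.0154 max0.0339 | -0.412 n35 r0.0155 max0.0321 | -0.406 n39 r0.0146 max0.0393 | -0.400 n33 r0.0232 max0.0408 | -0.394 n9 r0.0110 max0.0311 | -0.388 n10 r0.0078 max0.0122 | -0.382 n3 r0.0054 max0.0083 | -0.376 n7 r0.0065 max0.0093 | -0.370 n6 r0.0047 max0.0153 | -0.364 n6 r0.0043 max0.0108 | -0.358 n6 r0.0068 max0.0125 | -0.352 n5 r0.0037 max0.0071 | -0.346 n6 r0.0047 max0.0082 | -0.340 n6 r0.0055 max0.0085 | -0.334 n8 r0.0058 max0.0101 | -0.328 n7 r0.0041 max0.0100 | -0.322 n4 r0.0037 max0.0062 | -0.316 n5 r0.0038 max0.0074 | -0.310 n8 r0.0053 max0.0072 | -0.304 n7 r0.0048 max0.0076 | -0.298 n6 r0.0035 max0.0092 | -0.292 n5 r0.0038 max0.0077 | -0.286 n3 r0.0087 max0.0109 | -0.280 n20 r0.0090 max0.0165 | -0.274 n12 r0.0091 max0.0142 | -0.268 n6 r0.0043 max0.0051 | -0.262 n6 r0.0029 max0.0051 | -0.256 n6 r0.0048 max0.0074 | -0.250 n7 r0
[... 3920 characters left out ...]
0 r0.0050 max0.0077 | -0.214 n8 r0.0040 max0.0072 | -0.208 n2 r0.0038 max0.0044 | 
clamp 94 [ 0.5472 -0.2379  0.2085] [ 0.5817 -0.1222  0.2297] [ 0.5657 -0.1541  0.2134]
clamp 74 [0.5689 0.1641 0.2088] [0.5969 0.2285 0.2173] [0.583  0.2182 0.2114]
mark 36 [[ 0.6373 -0.0342  0.0983]
 [ 0.6355 -0.0309  0.0969]
 [ 0.639  -0.0363  0.0946]
 [ 0.6334 -0.0319  0.0891]
 [ 0.6343 -0.0289  0.0842]
 [ 0.6384 -0.0298  0.0839]
 [ 0.641  -0.0395  0.0839]
 [ 0.638  -0.0358  0.0836]
 [ 0.6345 -0.0362  0.0835]
 [ 0.6401 -0.032   0.0802]
 [ 0.636  -0.0402  0.0788]
 [ 0.6353 -0.026   0.0785]
 [ 0.6355 -0.0225  0.0775]
 [ 0.6415 -0.034   0.0758]]
foot?
base [[ 0.5141 -0.1734  0.0071]
 [ 0.6358  0.2403  0.0167]]
```

```bash
python3 - <<'E'
from fit import *
np.set_printoptions(precision=4,suppress=True)
t=np.load('top0.npz');s=np.load('scene0.npz')
Pt=cloud(t).reshape(-1,3);Ps=cloud(s).reshape(-1,3);ALL=np.vstack([Pt,Ps])
def cyl(pts,x0,rad=.006):
    def f(p):
        o=np.array([p[0],0,p[2]]);d=np.array([p[1],1,p[3]]);d/=np.linalg.norm(d)
        v=pts-o;return np.linalg.norm(v-np.outer(v@d,d),axis=1)-rad
    return least_squares(f,x0,loss='soft_l1',f_scale=.002)
for n,P in(('t',Pt),('s',Ps),('both',ALL)):
    m=(P[:,2]>.18)&(P[:,2]<.28)&(abs(P[:,0]-.557)<.025)&(P[:,1]>-.38)&(P[:,1]<-.2)
    q=P[m];r2=cyl(q,[.569,.05,.261,.14]);x=r2.x;print(n,x,np.rad2deg(np.arctan(x[3])))
    o=np.array([x[0],0,x[2]]);d=np.array([x[1],1,x[3]]);d/=np.linalg.norm(d);v=q-o;tt=v@d;rr=np.linalg.norm(v-np.outer(tt,d),axis=1)
    k=rr>.0095;print(np.sort(tt[k]))
    print('at t=-.257',o-.257*d)
for n,P in(('t',Pt),('s',Ps),('both',ALL)):
  for nm,c0,H in(('big',(.448,-.187),164),('small',(.455,-.007),148),('green',(.358,-.165),164)):
    m=(P[:,2]>.045)&(P[:,2]<.18)&(np.hypot(P[:,0]-c0[0],P[:,1]-c0[1])<.06)
    q=P[m]
    if nm=='big': m=q[:,2]<.18
    bs=WT(H,0,0)
    best=min((fit(q,bs,[*c0,H/2000,y],0) for y in np.arange(-3,3.2,.5)),key=lambda r:r.cost)
    print(n,nm,len(q),best.x,np.rad2deg(best.x[3]),best.cost,abs(best.fun).mean(),q[:,2].max())
E
```

```text
t [0.5751 0.0803 0.2734 0.1881] 10.651699930352791
[-0.3436 -0.3319 -0.3084 -0.3081 -0.2957 -0.283  -0.2826 -0.2823 -0.2813
 -0.2805 -0.2796 -0.2792 -0.279  -0.2789 -0.2784 -0.278  -0.2778 -0.2774
 -0.2772 -0.2768 -0.2766 -0.2765 -0.2762 -0.276  -0.2749 -0.2748 -0.2342
 -0.2334 -0.2333 -0.2332 -0.2327 -0.2325 -0.2318 -0.23   -0.2299 -0.2298
 -0.2295 -0.2289 -0.2289 -0.2288 -0.2287 -0.2278]
at t=-.257 [ 0.5549 -0.2518  0.226 ]
s [0.5776 0.0756 0.2709 0.1733] 9.833360609110768
[-0.2831 -0.2827 -0.2807 -0.2806 -0.2805 -0.2804 -0.2803 -0.2362 -0.2361
 -0.2359 -0.2357 -0.2337 -0.2336 -0.2335 -0.2329 -0.2311 -0.2309 -0.2308]
at t=-.257 [ 0.5585 -0.2525  0.2271]
both [0.5772 0.0811 0.2738 0.1856] 10.512307010497448
[-0.3795 -0.3748 -0.3724 -0.3699 -0.3582 -0.3439 -0.3415 -0.3322 -0.296
 -0.2835 -0.2834 -0.2833 -0.2832 -0.2831 -0.2828 -0.2826 -0.2815 -0.2811
 -0.281  -0.2808 -0.2808 -0.2806 -0.2799 -0.2795 -0.2792 -0.2792 -0.2786
 -0.2782 -0.2781 -0.2777 -0.2774 -0.2771 -0.2769 -0.2764 -0.2763 -0.2752
 -0.2389 -0.2365 -0.2364 -0.2364 -0.2344 -0.234  -0.234  -0.2338 -0.2336
 -0.2335 -0.2335 -
[... 616 characters left out ...]
4110170338 0.001198717835147813 0.16559967185225988
s small 102 [ 0.456  -0.0079  0.0736  0.1659] 9.503390370799263 0.000104646435618893 0.001140252967412667 0.15332658682443623
s green 103 [ 0.358  -0.1673  0.0842  1.1354] 65.05235138076246 0.00016285517599821885 0.0016181936943445705 0.16925309697075286
both big 231 [ 0.4473 -0.1875  0.0819  0.0316] 1.812805019153858 0.00035259556349852815 0.0015006038888905578 0.16769728999994538
both small 192 [ 0.4551 -0.0067  0.0746  0.2116] 12.122141357046104 0.00032023296391877633 0.0015917398676771868 0.15332658682443623
both green 210 [ 0.3569 -0.1657  0.0844  1.0413] 59.660637259946576 0.000401744500558653 0.0017507238681628982 0.16925309697075286
```

```bash
cat > plan.py <<'E'
from h import *
np.set_printoptions(precision=4,suppress=True)
def rel(p,Rt,base=None):
    if base is None:
        s=monitor.read_state();base=(s['ee_pos'],s['eef_rot'])
    R0=R.from_quat(base[1]).as_matrix()
    sh=R0.T@(np.asarray(p)-base[0]);rv=R.from_matrix(R0.T@Rt).as_rotvec()/(2*np.pi)
    return dict(zip(('x','y','z','rx','ry','rz'),np.round(np.r_[sh,rv],4).tolist()))
def toolR(Rh): return np.stack([Rh[:,1],Rh[:,0],-Rh[:,2]],1)
def objR(yaw,tilt=0): return (R.from_euler('z',yaw)*R.from_euler('y',tilt)).as_matrix()
HC=np.array([.5447,.3485,.1135]);HY=np.deg2rad(26);GD=.051
RY=-.0477;ux=np.array([.9989,-.0476,0]);uy=np.array([.0476,.9989,0]);RM=np.array([.5748,.032,.2])
SAD=np.array([.5570,-.253,.2255]);SY=np.deg2rad(-4.6)
BW=np.array([.4465,-.1875,.082]);BY=np.deg2rad(2)
def st():
    s=monitor.read_state();print('t',s['time'],'p',s['ee_pos'],'q',s['eef_rot'],'F',s['ft_force'],'M',s['torque'],'w',s['width'],'j',s['joint_positions']);return s
E
python3 - <<'E'
from plan import *
st()
Rh=objR(HY,np.pi/6);hz=Rh[:,2]
g=HC+(.073+GD)*hz
print(g+.07*hz,rel(g+.07*hz,toolR(Rh)));print(g)
E
```

```text
t 1.6 p [0.2148 0.587  0.2923] q [0.1745 0.9847 0.     0.    ] F [-0.0873 -0.1167 -0.4072] M [-0.0364  0.0428  0.0344] w 0.08719349651058675 j [-1.2426  0.3322 -0.0647  1.4601  0.0216  1.3499 -0.0885]
[0.6319 0.391  0.2815] {'x': -0.459, 'y': -0.0407, 'z': 0.0108, 'rx': 0.0792, 'ry': 0.0319, 'rz': 0.1191}
[0.6004 0.3757 0.2209]
```

Candidates in the top image are as follows.
- **Hanger:** the grey one in the black rest at about (258,212). The yellow look-alikes are at (235,275) and (168,257).
- **Big weight:** the grey one with the larger disc at (400,237). The small grey one is at (350,233), and a green look-alike is at (394,262).

The crops confirm grey hanger at (258,212) and grey large-disc weight at (400,237).

Request:
drive_tool([
  {"x": -0.459, "y": -0.0407, "z": 0.0108, "rx": 0.0792, "ry": 0.0319, "rz": 0.1191, "fingers": 0.6},
  {"x": -0.459, "y": -0.0407, "z": 0.0108, "rx": 0.0792, "ry": 0.0319, "rz": 0.1191},
  {"x": -0.459, "y": -0.0407, "z": 0.0108, "rx": 0.0792, "ry": 0.0319, "rz": 0.1191},
  {"x": -0.459, "y": -0.0407, "z": 0.0108, "rx": 0.0792, "ry": 0.0319, "rz": 0.1191},
  {"x": -0.459, "y": -0.0407, "z": 0.0108, "rx": 0.0792, "ry": 0.0319, "rz": 0.1191},
  {"x": -0.459, "y": -0.0407, "z": 0.0108, "rx": 0.0792, "ry": 0.0319, "rz": 0.1191},
  {"x": -0.459, "y": -0.0407, "z": 0.0108, "rx": 0.0792, "ry": 0.0319, "rz": 0.1191},
  {"x": -0.459, "y": -0.0407, "z": 0.0108, "rx": 0.0792, "ry": 0.0319, "rz": 0.1191},
  {"x": -0.459, "y": -0.0407, "z": 0.0108, "rx": 0.0792, "ry": 0.0319, "rz": 0.1191},
  {"x": -0.459, "y": -0.0407, "z": 0.0108, "rx": 0.0792, "ry": 0.0319, "rz": 0.1191},
])

```text
validation failed for argument at $.pl...
```

```bash
python3 - <<'E'
from plan import *
s=st()
Rh=objR(HY,np.pi/6);hz=Rh[:,2]
g=HC+(.073+GD)*hz
print(s['ee_pos']-(g+.07*hz),rel(g,toolR(Rh)))
c=viewer.camera('scene');t=viewer.camera('top')
a=cv2.resize(c['color'][110:230,280:400],(400,400));b=cv2.resize(t['color'][150:250,200:300],(400,400))
save('g1',np.hstack([a,b]))
E
```

```text
t 1.6 p [0.2148 0.587  0.2923] q [0.1745 0.9847 0.     0.    ] F [-0.0873 -0.1167 -0.4072] M [-0.0364  0.0428  0.0344] w 0.08719349651058675 j [-1.2426  0.3322 -0.0647  1.4601  0.0216  1.3499 -0.0885]
[-0.4171  0.1959  0.0108] {'x': -0.4348, 'y': -0.0659, 'z': 0.0714, 'rx': 0.0792, 'ry': 0.0319, 'rz': 0.1191}
```

View pics/g1.png

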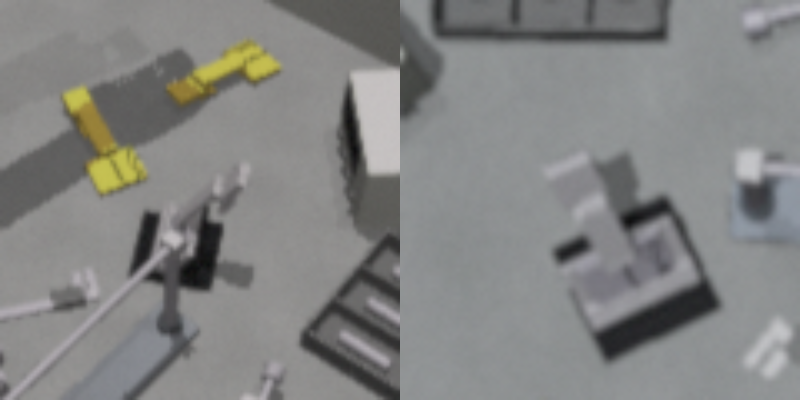

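Request:
drive_tool([
  {"x": -0.459, "y": -0.0407, "z": 0.0108, "rx": 0.0792, "ry": 0.0319, "rz": 0.1191, "fingers": 0.6},
  {"x": -0.459, "y": -0.0407, "z": 0.0108, "rx": 0.0792, "ry": 0.0319, "rz": 0.1191, "fingers": 0.6},
  {"x": -0.459, "y": -0.0407, "z": 0.0108, "rx": 0.0792, "ry": 0.0319, "rz": 0.1191, "fingers": 0.6},
  {"x": -0.459, "y": -0.0407, "z": 0.0108, "rx": 0.0792, "ry": 0.0319, "rz": 0.1191, "fingers": 0.6},
  {"x": -0.459, "y": -0.0407, "z": 0.0108, "rx": 0.0792, "ry": 0.0319, "rz": 0.1191, "fingers": 0.6},
  {"x": -0.459, "y": -0.0407, "z": 0.0108, "rx": 0.0792, "ry": 0.0319, "rz": 0.1191, "fingers": 0.6},
  {"x": -0.459, "y": -0.0407, "z": 0.0108, "rx": 0.0792, "ry": 0.0319, "rz": 0.1191, "fingers": 0.6},
  {"x": -0.459, "y": -0.0407, "z": 0.0108, "rx": 0.0792, "ry": 0.0319, "rz": 0.1191, "fingers": 0.6},
  {"x": -0.459, "y": -0.0407, "z": 0.0108, "rx": 0.0792, "ry": 0.0319, "rz": 0.1191, "fingers": 0.6},
  {"x": -0.459, "y": -0.0407, "z": 0.0108, "rx": 0.0792, "ry": 0.0319, "rz": 0.1191, "fingers": 0.6},
])

```text
time: 2.95
ee_pos: [0.6133, 0.383, 0.2695]
eef_rot: [0.513, 0.823, -0.207, -0.132]
ft_force: [-0.3, 0.4, 0.7]
width: 0.0527
```

```bash
python3 - <<'E'
from plan import *
s=st()
Rh=objR(HY,np.pi/6);hz=Rh[:,2]
g=HC+(.073+GD)*hz
print(s['ee_pos']-(g+.07*hz),rel(g,toolR(Rh)))
c=viewer.camera('scene');t=viewer.camera('top')
a=cv2.resize(c['color'][110:230,280:400],(400,400));b=cv2.resize(t['color'][150:250,200:300],(400,400))
save('g2',np.hstack([a,b]))
E
```

```text
t 2.95 p [0.6133 0.383  0.2695] q [ 0.513   0.8225 -0.2071 -0.1317] F [-0.3025  0.4074  0.727 ] M [ 0.1804 -0.457  -0.0673] w 0.05269993773870386 j [-0.6385  0.9537  0.1332  0.6267 -0.1697  2.058  -0.1202]
[-0.0186 -0.008  -0.012 ] {'x': -0.0011, 'y': 0.0102, 'z': 0.0498, 'rx': 0.0044, 'ry': -0.0005, 'rz': 0.0004}
```

View pics/g2.png

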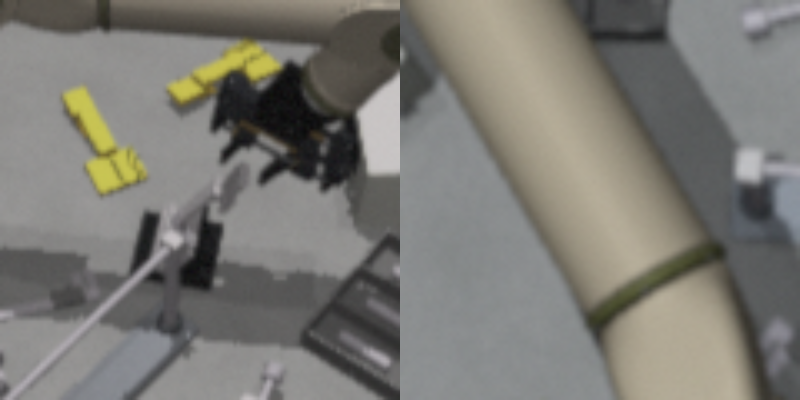

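Request:
drive_tool([
  {"x": -0.0011, "y": 0.0102, "z": 0.015, "rx": 0.0044, "ry": -0.0005, "rz": 0.0004, "fingers": 0.6},
  {"x": -0.0011, "y": 0.0102, "z": 0.03, "rx": 0.0044, "ry": -0.0005, "rz": 0.0004, "fingers": 0.6},
  {"x": -0.0011, "y": 0.0102, "z": 0.03, "rx": 0.0044, "ry": -0.0005, "rz": 0.0004, "fingers": 0.6},
])

```text
time: 3.42
ee_pos: [0.6093, 0.3781, 0.2355]
eef_rot: [0.512, 0.818, -0.222, -0.138]
ft_force: [-0.9, 0.1, -0.4]
width: 0.0519
```

```bash
python3 - <<'E'
from plan import *
s=st()
Rh=objR(HY,np.pi/6);hz=Rh[:,2]
g=HC+(.073+GD)*hz
print(s['ee_pos']-g,rel(g,toolR(Rh)))
c=viewer.camera('scene')
save('g3',cv2.resize(c['color'][110:230,280:400],(600,600)))
E
```

```text
t 3.425 p [0.6093 0.3781 0.2355] q [ 0.5124  0.8181 -0.2216 -0.1379] F [-0.9109  0.1351 -0.4105] M [ 0.1459 -0.4521 -0.0012] w 0.05189061401778085 j [-0.639   0.9667  0.1314  0.6828 -0.165   2.0219 -0.1152]
[0.0089 0.0024 0.0146] {'x': 0.0017, 'y': -0.0005, 'z': 0.0172, 'rx': -0.0007, 'ry': 0.0001, 'rz': -0.0003}
```

View pics/g3.png

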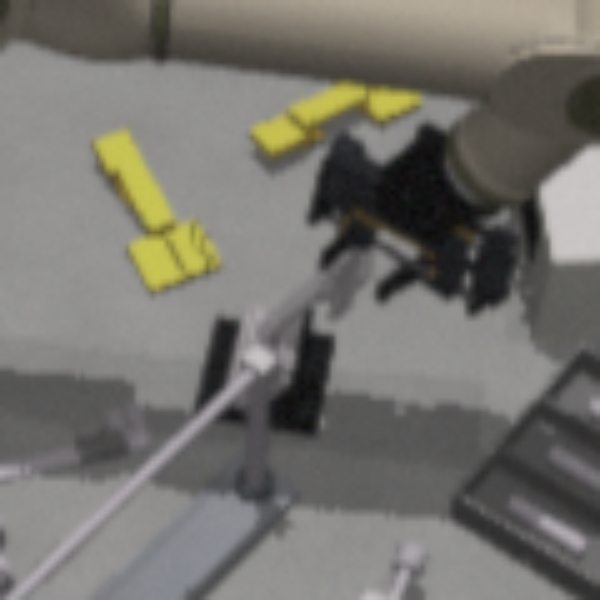

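```bash
python3 - <<'E'
from plan import *
s=st();c=viewer.camera('scene')
Rm=np.array(c['rotation']);Rm=Rm if Rm.shape==(3,3) else R.from_quat(Rm).as_matrix()
K=np.array(c['camera_matrix'])
def pr(p):
    q=Rm.T@(p-np.array(c['xyz']));q=K@q;return q[:2]/q[2]
T=R.from_quat(s['eef_rot']).as_matrix();o=s['ee_pos']
S=8;r0,c0=140,330
im=cv2.resize(c['color'][r0:r0+70,c0:c0+70],None,fx=S,fy=S,interpolation=cv2.INTER_CUBIC)
def dot(p,col):
    u=(pr(p)-[c0,r0]+.5)*S;cv2.circle(im,tuple(int(x) for x in u),3,col,-1)
for sg in(-1,1):
  for xx in(-.0095,.0095):
    dot(o+T@np.array([xx,sg*s['width']/2,.07]),(255,0,0))
Rh=objR(HY,np.pi/6)
for a in(-.007,.007):
  for b in(-.02,.02):
    for z in(.05,.096): dot(HC+Rh@np.array([a,b,z]),(0,255,0))
save('g4',im)
E
```

```text
t 3.475 p [0.6097 0.3782 0.2367] q [ 0.5125  0.8183 -0.2208 -0.1375] F [-0.1223  0.0465  0.8052] M [ 0.201 -0.504  0.047] w 0.05251791438517629 j [-0.6388  0.9661  0.1316  0.6809 -0.165   2.0225 -0.1153]
```

View pics/g4.png

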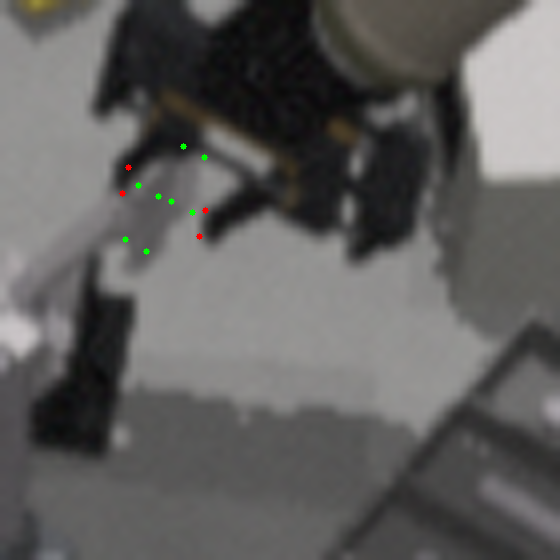

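Request:
drive_tool([
  {"x": 0.0017, "y": 0, "z": 0.009, "rx": 0, "ry": 0, "rz": 0, "fingers": 0.6},
  {"x": 0.0017, "y": 0, "z": 0.018, "rx": 0, "ry": 0, "rz": 0, "fingers": 0.6},
  {"x": 0.0017, "y": 0, "z": 0.018, "rx": 0, "ry": 0, "rz": 0, "fingers": 0.0},
  {"x": 0.0017, "y": 0, "z": 0.018, "rx": 0, "ry": 0, "rz": 0, "fingers": 0.0},
  {"x": 0.0017, "y": 0, "z": 0.018, "rx": 0, "ry": 0, "rz": 0, "fingers": 0.0},
  {"x": 0.0017, "y": 0, "z": 0.018, "rx": 0, "ry": 0, "rz": 0, "fingers": 0.0},
], squeeze=30)

```text
time: 4.28
ee_pos: [0.6016, 0.3756, 0.2222]
eef_rot: [0.513, 0.818, -0.22, -0.137]
ft_force: [-0.2, -0.3, -0.5]
width: 0.02
```

```bash
python3 - <<'E'
from plan import *
s=st()
Rh=objR(HY,np.pi/6);hz=Rh[:,2]
g=HC+(.073+GD)*hz
print(s['ee_pos']-g,rel(g,toolR(Rh)))
E
```

```text
t 4.275 p [0.6016 0.3756 0.2222] q [ 0.5129  0.8185 -0.2196 -0.1369] F [-0.1787 -0.2993 -0.5266] M [ 0.1938 -0.5007 -0.002 ] w 0.020020309268237783 j [-0.6453  0.9399  0.1289  0.7555 -0.1606  1.9716 -0.1133]
[ 0.0011 -0.0001  0.0013] {'x': 0.0006, 'y': -0.0002, 'z': 0.0017, 'rx': 0.0, 'ry': -0.0, 'rz': -0.0004}
```

Request:
drive_tool([
  {"x": 0, "y": 0, "z": 0, "rx": 0, "ry": 0, "rz": 0, "fingers": 0.0},
  {"x": 0, "y": 0, "z": 0, "rx": 0, "ry": 0, "rz": 0, "fingers": 0.0},
  {"x": 0, "y": 0, "z": 0, "rx": 0, "ry": 0, "rz": 0, "fingers": 0.0},
], squeeze=30)

```text
time: 4.65
ee_pos: [0.6014, 0.3755, 0.2222]
eef_rot: [0.513, 0.818, -0.22, -0.137]
ft_force: [-0.2, -0.7, 1.0]
width: 0.0137
```

```bash
python3 - <<'E'
from plan import *
s=st()
E
```

```text
t 4.65 p [0.6014 0.3755 0.2222] q [ 0.5129  0.8185 -0.2198 -0.137 ] F [-0.202  -0.6723  1.041 ] M [ 0.0403 -0.1513  0.2104] w 0.01367701132470826 j [-0.6453  0.9397  0.1289  0.756  -0.1605  1.9717 -0.1133]
```

Request:
drive_tool([
  {"x": 0, "y": 0, "z": -0.01, "rx": 0, "ry": 0, "rz": 0, "fingers": 0.0},
  {"x": 0, "y": 0, "z": -0.02, "rx": 0, "ry": 0, "rz": 0, "fingers": 0.0},
  {"x": 0, "y": 0, "z": -0.03, "rx": 0, "ry": 0, "rz": 0, "fingers": 0.0},
  {"x": 0, "y": -0.01, "z": -0.045, "rx": 0, "ry": 0, "rz": 0, "fingers": 0.0},
  {"x": 0, "y": -0.02, "z": -0.062, "rx": 0, "ry": 0, "rz": 0, "fingers": 0.0},
  {"x": 0, "y": -0.03, "z": -0.082, "rx": 0, "ry": 0, "rz": 0, "fingers": 0.0},
  {"x": 0, "y": -0.03, "z": -0.082, "rx": 0, "ry": 0, "rz": 0, "fingers": 0.0},
], squeeze=30)

```text
time: 5.52
ee_pos: [0.598, 0.3726, 0.2973]
eef_rot: [0.515, 0.822, -0.205, -0.13]
ft_force: [0.9, 0.3, -3.1]
width: 0.0137
```

```bash
python3 - <<'E'
from plan import *
s=st()
c=viewer.camera('scene')
save('g5',cv2.resize(c['color'][90:230,260:400],(600,600)))
E
```

```text
t 5.525 p [0.598  0.3726 0.2973] q [ 0.5154  0.8218 -0.2052 -0.1303] F [ 0.8576  0.2816 -3.0831] M [ 0.3882 -1.1066  0.0149] w 0.013670825225243608 j [-0.6376  0.8808  0.1172  0.6929 -0.1533  2.0586 -0.128 ]
```

View pics/g5.png

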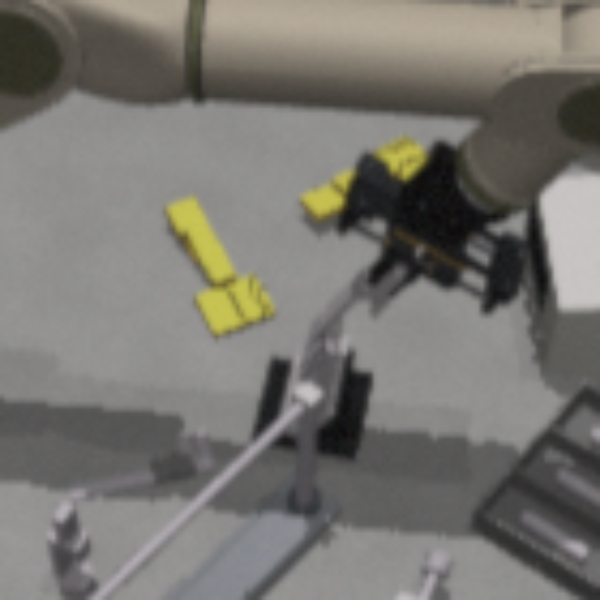

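```bash
cat >> plan.py <<'E'
DS=.0935
def hang(seat,yaw=RY): return rel(np.asarray(seat)+[0,0,DS],toolR(objR(yaw)))
E
python3 - <<'E'
from plan import *
st()
a=hang([.48,.28,.27]);print(a)
st0=RM+.06*uy-.07*ux+[0,0,.04];print(st0);print(hang(st0))
E
```

```text
t 5.575 p [0.598  0.3726 0.2956] q [ 0.5153  0.8215 -0.2062 -0.1308] F [-0.1592 -0.1032 -3.4461] M [ 0.3765 -1.016   0.0641] w 0.013642776129972852 j [-0.6376  0.883   0.1173  0.6933 -0.1534  2.0585 -0.1279]
{'x': -0.0319, 'y': -0.1612, 'z': 0.0095, 'rx': -0.077, 'ry': 0.0192, 'rz': 0.0776}
[0.5077 0.0953 0.24  ]
{'x': -0.2104, 'y': -0.196, 'z': 0.0618, 'rx': -0.077, 'ry': 0.0192, 'rz': 0.0776}
```

Request:
drive_tool([
  {"x": -0.004, "y": -0.04, "z": -0.01, "rx": -0.01, "ry": 0.002, "rz": 0.01, "fingers": 0.0},
  {"x": -0.01, "y": -0.08, "z": -0.006, "rx": -0.03, "ry": 0.008, "rz": 0.03, "fingers": 0.0},
  {"x": -0.02, "y": -0.12, "z": 0.0, "rx": -0.05, "ry": 0.012, "rz": 0.05, "fingers": 0.0},
  {"x": -0.0319, "y": -0.1612, "z": 0.0095, "rx": -0.077, "ry": 0.0192, "rz": 0.0776, "fingers": 0.0},
  {"x": -0.0319, "y": -0.1612, "z": 0.0095, "rx": -0.077, "ry": 0.0192, "rz": 0.0776, "fingers": 0.0},
  {"x": -0.0319, "y": -0.1612, "z": 0.0095, "rx": -0.077, "ry": 0.0192, "rz": 0.0776, "fingers": 0.0},
  {"x": -0.0319, "y": -0.1612, "z": 0.0095, "rx": -0.077, "ry": 0.0192, "rz": 0.0776, "fingers": 0.0},
], squeeze=30)

```text
time: 6.45
ee_pos: [0.4804, 0.2806, 0.3615]
eef_rot: [0.723, 0.691, -0.002, -0.001]
ft_force: [0.5, -0.4, -3.7]
width: 0.0142
```

```bash
python3 - <<'E'
from plan import *
st()
st0=RM+.06*uy-.07*ux+[0,0,.04];print(st0);print(hang(st0))
E
```

```text
t 6.45 p [0.4804 0.2806 0.3615] q [ 0.7232  0.6906 -0.0022 -0.0005] F [ 0.5044 -0.4052 -3.6996] M [-0.0798  0.0201  0.0306] w 0.014205471229428926 j [-0.7749  0.1504  0.1863  1.5432 -0.0282  1.4552 -0.6334]
[0.5077 0.0953 0.24  ]
{'x': -0.1838, 'y': 0.0359, 'z': 0.0283, 'rx': -0.0006, 'ry': 0.0004, 'rz': 0.0002}
```

Request:
drive_tool([
  {"x": -0.04, "y": 0.008, "z": 0.005, "rx": 0, "ry": 0, "rz": 0, "fingers": 0.0},
  {"x": -0.09, "y": 0.018, "z": 0.012, "rx": 0, "ry": 0, "rz": 0, "fingers": 0.0},
  {"x": -0.14, "y": 0.028, "z": 0.02, "rx": 0, "ry": 0, "rz": 0, "fingers": 0.0},
  {"x": -0.17, "y": 0.034, "z": 0.026, "rx": -0.0006, "ry": 0.0004, "rz": 0.0002, "fingers": 0.0},
  {"x": -0.1838, "y": 0.0359, "z": 0.0283, "rx": -0.0006, "ry": 0.0004, "rz": 0.0002, "fingers": 0.0},
  {"x": -0.1838, "y": 0.0359, "z": 0.0283, "rx": -0.0006, "ry": 0.0004, "rz": 0.0002, "fingers": 0.0},
  {"x": -0.1838, "y": 0.0359, "z": 0.0283, "rx": -0.0006, "ry": 0.0004, "rz": 0.0002, "fingers": 0.0},
], squeeze=30)

```text
time: 7.32
ee_pos: [0.5074, 0.0967, 0.334]
eef_rot: [0.723, 0.691, 0.001, 0.0]
ft_force: [0.0, 0.3, -3.6]
width: 0.0135
```

```bash
python3 - <<'E'
from plan import *
from fit import *
st()
st0=RM+.06*uy-.07*ux+[0,0,.04];print(st0);print(hang(st0))
ps=[]
for n in('scene','top'):
    c=viewer.camera(n)
    if n=='scene': save('g6',cv2.resize(c['color'][110:270,240:400],(600,600)))
    P=cloud(c).reshape(-1,3)
    m=(P[:,2]>.1)&(P[:,2]<.262)&(abs(P[:,0]-.508)<.035)&(abs(P[:,1]-.095)<.06)
    q=P[m];print(n,len(q))
    if len(q)>20:
        b=fit(q,HANG,[*(st0-[0,0,.032]),RY],0);print(b.x,abs(b.fun).mean())
    ps.append(q)
b=fit(np.vstack(ps),HANG,[*(st0-[0,0,.032]),RY],0);print(b.x,abs(b.fun).mean())
E
```

```text
t 7.325 p [0.5074 0.0967 0.334 ] q [0.7233 0.6905 0.0011 0.    ] F [ 0.035   0.2707 -3.5736] M [-0.0468  0.0809 -0.0182] w 0.013462559989991754 j [-0.5836  0.0613  0.3236  1.6978 -0.0208  1.3837 -0.3031]
[0.5077 0.0953 0.24  ]
{'x': -0.0015, 'y': 0.0004, 'z': 0.0005, 'rx': 0.0003, 'ry': -0.0002, 'rz': 0.0002}
scene 240
[ 0.5087  0.0967  0.209  -0.0382] 0.0013223621887785946
top 9
[ 0.5086  0.0968  0.209  -0.0333] 0.001332288440611577
```

View pics/g6.png

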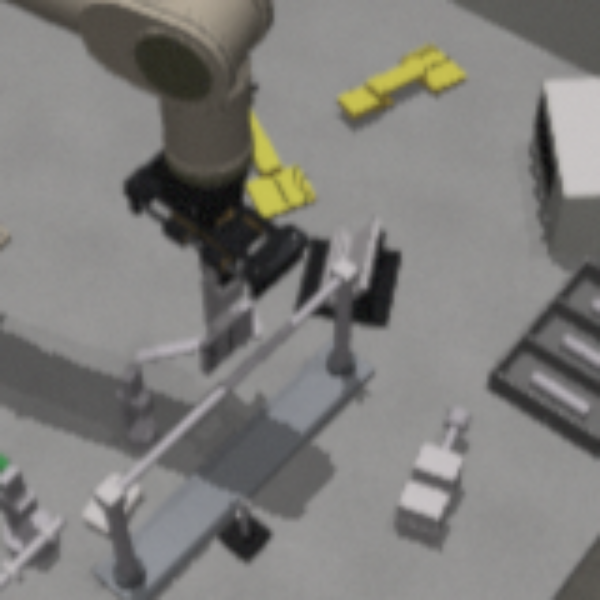

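Request:
drive_tool([
  {"x": 0, "y": 0.02, "z": 0, "rx": 0, "ry": 0, "rz": 0, "fingers": 0.0},
  {"x": 0, "y": 0.045, "z": 0, "rx": 0, "ry": 0, "rz": 0, "fingers": 0.0},
  {"x": 0, "y": 0.063, "z": 0, "rx": 0, "ry": 0, "rz": 0, "fingers": 0.0},
  {"x": 0, "y": 0.0705, "z": 0, "rx": 0, "ry": 0, "rz": 0, "fingers": 0.0},
  {"x": 0, "y": 0.0705, "z": 0, "rx": 0, "ry": 0, "rz": 0, "fingers": 0.0},
  {"x": 0, "y": 0.0705, "z": 0.012, "rx": 0, "ry": 0, "rz": 0, "fingers": 0.0},
  {"x": 0, "y": 0.0705, "z": 0.024, "rx": 0, "ry": 0, "rz": 0, "fingers": 0.0},
  {"x": 0, "y": 0.0705, "z": 0.033, "rx": 0, "ry": 0, "rz": 0, "fingers": 0.0},
  {"x": 0, "y": 0.0705, "z": 0.036, "rx": 0, "ry": 0, "rz": 0, "fingers": 0.0},
  {"x": 0, "y": 0.0705, "z": 0.036, "rx": 0, "ry": 0, "rz": 0, "fingers": 0.0},
], squeeze=30)

```text
time: 8.68
ee_pos: [0.5778, 0.0914, 0.2981]
eef_rot: [0.724, 0.69, 0.001, 0.0]
ft_force: [-0.5, -0.5, -3.3]
width: 0.0139
```

```bash
python3 - <<'E'
from plan import *
from fit import *
s=st()
q=s['ee_pos']-[0,0,DS]-RM;print('seat rail',q@ux,q@uy,q[2])
c=viewer.camera('scene')
save('g7',cv2.resize(c['color'][110:230,270:390],(600,600)))
E
```

```text
t 8.675 p [0.5778 0.0914 0.2981] q [0.7241 0.6896 0.0011 0.0003] F [-0.4801 -0.4948 -3.3446] M [-0.1569  0.0046 -0.0064] w 0.013862602119195877 j [-0.5332  0.2408  0.3561  1.5833 -0.0866  1.3307 -0.2149]
seat rail 0.00020080030445459316 0.05952388937904861 0.004645031133671734
```

View pics/g7.png

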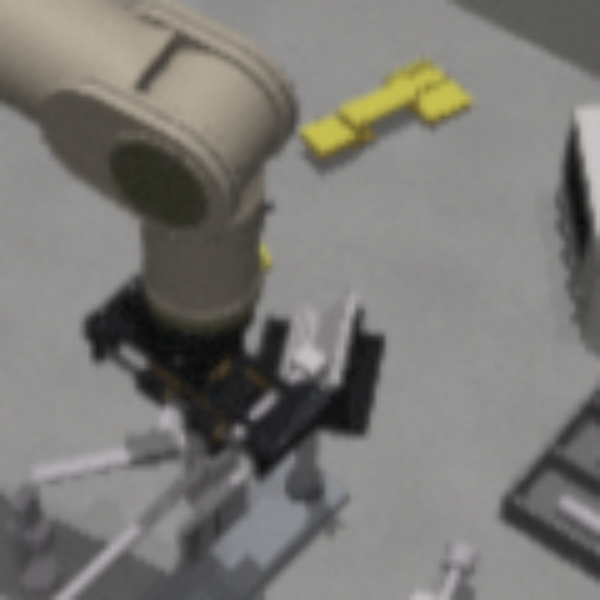

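Bar is inside the hook, with the plate hanging below the rail at about (210,520). I'll lower gently until it touches.

Request:
drive_tool([
  {"x": 0, "y": 0, "z": 0.002, "rx": 0, "ry": 0, "rz": 0, "fingers": 0.0},
  {"x": 0, "y": 0, "z": 0.004, "rx": 0, "ry": 0, "rz": 0, "fingers": 0.0},
  {"x": 0, "y": 0, "z": 0.004, "rx": 0, "ry": 0, "rz": 0, "fingers": 0.0},
], squeeze=30)

```text
time: 9.1
ee_pos: [0.5778, 0.0915, 0.2941]
eef_rot: [0.724, 0.69, 0.001, 0.0]
ft_force: [0.3, -0.5, -3.4]
width: 0.014
```

Request:
drive_tool([
  {"x": 0, "y": 0, "z": 0.001, "rx": 0, "ry": 0, "rz": 0, "fingers": 0.0},
  {"x": 0, "y": 0, "z": 0.001, "rx": 0, "ry": 0, "rz": 0, "fingers": 0.0},
], squeeze=30)

```text
time: 9.35
ee_pos: [0.5779, 0.0915, 0.2939]
eef_rot: [0.724, 0.69, 0.002, 0.0]
ft_force: [-3.2, -0.8, 4.4]
width: 0.0138
```

```bash
python3 - <<'E'
from plan import *
s=st()
q=s['ee_pos']-[0,0,DS]-RM;print('seat rail',q@ux,q@uy,q[2])
E
```

```text
t 9.35 p [0.5779 0.0915 0.2939] q [0.7241 0.6897 0.0015 0.0003] F [-3.2188 -0.8314  4.3859] M [-0.2183  0.9462  0.0426] w 0.013769505111817805 j [-0.5328  0.243   0.3557  1.5897 -0.0877  1.3217 -0.214 ]
seat rail 0.0002692861228190467 0.059544852076755674 0.00043936508688877107
```

```bash
python3 - <<'E'
from plan import *
s=st()
T=R.from_quat(s['eef_rot']).as_matrix()
# commanded pose ~ where? use measured axes
for d in(-.06,-.122): print(T.T@(d*uy-.0006*ux+[0,0,.0005]))
print(T)
E
```

```text
t 9.35 p [0.5779 0.0915 0.2939] q [0.7241 0.6897 0.0015 0.0003] F [-3.2188 -0.8314  4.3859] M [-0.2183  0.9462  0.0426] w 0.013769505111817805 j [-0.5328  0.243   0.3557  1.5897 -0.0877  1.3217 -0.214 ]
[-0.06   -0.0005 -0.0006]
[-0.122  -0.0005 -0.0007]
[[ 0.0488  0.9988  0.0026]
 [ 0.9988 -0.0488  0.0016]
 [ 0.0017  0.0025 -1.    ]]
```

Request:
drive_tool([
  {"x": 0, "y": -0.0005, "z": -0.0005, "rx": 0, "ry": 0, "rz": 0, "fingers": 0.0},
  {"x": -0.01, "y": -0.0005, "z": -0.0005, "rx": 0, "ry": 0, "rz": 0, "fingers": 0.0},
  {"x": -0.02, "y": -0.0005, "z": -0.0005, "rx": 0, "ry": 0, "rz": 0, "fingers": 0.0},
  {"x": -0.03, "y": -0.0005, "z": -0.0005, "rx": 0, "ry": 0, "rz": 0, "fingers": 0.0},
  {"x": -0.04, "y": -0.0005, "z": -0.0005, "rx": 0, "ry": 0, "rz": 0, "fingers": 0.0},
  {"x": -0.04, "y": -0.0005, "z": -0.0005, "rx": 0, "ry": 0, "rz": 0, "fingers": 0.0},
], squeeze=30)

```text
time: 10.1
ee_pos: [0.5755, 0.0493, 0.2938]
eef_rot: [0.725, 0.689, 0.001, 0.001]
ft_force: [1.6, -4.1, 1.0]
width: 0.0137
```

```bash
python3 - <<'E'
from plan import *
s=st()
q=s['ee_pos']-[0,0,DS]-RM;print('seat rail',q@ux,q@uy,q[2])
E
```

```text
t 10.1 p [0.5755 0.0493 0.2938] q [0.725  0.6887 0.0007 0.001 ] F [ 1.6455 -4.1467  1.0107] M [-0.9964 -0.3333 -0.0257] w 0.013712423614130064 j [-0.4877  0.2272  0.3802  1.6104 -0.0857  1.3182 -0.1463]
seat rail -8.641711600130306e-05 0.01735682521231481 0.0002513341841755279
```

Request:
drive_tool([
  {"x": -0.01, "y": 0, "z": 0, "rx": 0, "ry": 0, "rz": 0, "fingers": 0.0},
  {"x": -0.02, "y": 0, "z": 0, "rx": 0, "ry": 0, "rz": 0, "fingers": 0.0},
  {"x": -0.03, "y": 0, "z": 0, "rx": 0, "ry": 0, "rz": 0, "fingers": 0.0},
  {"x": -0.04, "y": 0, "z": 0, "rx": 0, "ry": 0, "rz": 0, "fingers": 0.0},
  {"x": -0.05, "y": 0, "z": 0, "rx": 0, "ry": 0, "rz": 0, "fingers": 0.0},
  {"x": -0.06, "y": 0, "z": 0, "rx": 0, "ry": 0, "rz": 0, "fingers": 0.0},
  {"x": -0.07, "y": 0, "z": 0, "rx": 0, "ry": 0, "rz": 0, "fingers": 0.0},
  {"x": -0.079, "y": 0, "z": 0, "rx": 0, "ry": 0, "rz": 0, "fingers": 0.0},
  {"x": -0.079, "y": 0, "z": 0, "rx": 0, "ry": 0, "rz": 0, "fingers": 0.0},
], squeeze=30)

```text
time: 11.22
ee_pos: [0.5717, -0.029, 0.2939]
eef_rot: [0.725, 0.689, 0.001, 0.001]
ft_force: [4.3, -4.0, 2.1]
width: 0.0138
```

```bash
python3 - <<'E'
from plan import *
from fit import *
s=st()
q=s['ee_pos']-[0,0,DS]-RM;print('seat rail',q@ux,q@uy,q[2])
c=viewer.camera('scene')
save('g8',cv2.resize(c['color'][150:270,250:370],(600,600),interpolation=cv2.INTER_CUBIC))
P=cloud(c).reshape(-1,3)
d=(P-RM); lx=d@ux;ly=d@uy
m=(P[:,2]>.06)&(P[:,2]<.185)&(abs(lx)<.03)&(abs(ly+.063)<.07)
q=P[m];print(len(q)); b=fit(q,HANG,[*(RM-.063*uy-[0,0,.032]),RY],0);print(b.x,abs(b.fun).mean());dd=b.x[:3]-RM;print(dd@ux,dd@uy,dd[2]+.032)
k=(P[:,2]>.02)&(P[:,2]<.1)&(abs(lx-.066)<.02)&(abs(ly+.063)<.03)
print(np.c_[lx[k],ly[k],P[k,2]])
E
```

```text
t 11.225 p [ 0.5717 -0.029   0.2939] q [0.7247 0.689  0.0011 0.001 ] F [ 4.3434 -4.0374  2.0863] M [-0.7249 -1.0115 -0.0114] w 0.01382503744038443 j [-0.3954  0.2168  0.4282  1.6264 -0.0926  1.3155 -0.0033]
seat rail -0.00021924125682377428 -0.061114405621562305 0.00035649705543053245
166
[ 0.5735 -0.0288  0.1689 -0.0442] 0.0011706098459614424
0.0015747863266236724 -0.06082280193527251 0.0008913568899882318
[[ 0.0653 -0.0628  0.0975]
 [ 0.0675 -0.0653  0.095 ]
 [ 0.0664 -0.0587  0.0837]
 [ 0.067  -0.0654  0.0854]
 [ 0.0689 -0.0615  0.0821]
 [ 0.0694 -0.0562  0.0748]
 [ 0.0649 -0.0695  0.0796]
 [ 0.0674 -0.0662  0.0779]
 [ 0.0693 -0.0623  0.0745]
 [ 0.0656 -0.0707  0.0732]
 [ 0.0684 -0.0676  0.0724]
 [ 0.068  -0.0615  0.0625]
 [ 0.0682 -0.0736  0.0718]
 [ 0.0674 -0.0672  0.0611]
 [ 0.0698 -0.0637  0.0588]
 [ 0.0671 -0.0673  0.0515]
 [ 0.0708 -0.0651  0.0529]
 [ 0.0652 -0.066   0.0373]
 [ 0.0714 -0.0661  0.0459]
 [ 0.0789 -0.0438  0.0216]
 [ 0.065  -0.0664  0.0281]
 [ 0.0705 -0.0657  0.0346]
 [ 0.0817 -0.0469  0.0203]
 [ 0.0699 -0.0656  0.0239]
 [ 0.0764 -0.0601  0.024 ]
 [ 0.0848 -0.0504  0.0203]
 [ 0.0623 -0.0765  0.0209]
 [ 0.0754 -0.0654  0.0213]
 [ 0.0656 -0.08    0.0212]
 [ 0.0719 -0.0806  0.0209]
 [ 0.0726 -0.0875  0.0232]]
```

View pics/g8.png

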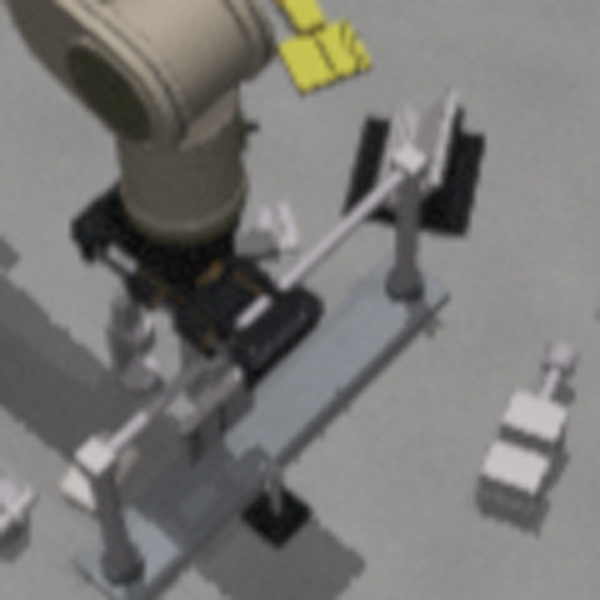

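Request:
drive_tool([
  {"x": -0.0015, "y": 0.0004, "z": 0, "rx": 0, "ry": 0, "rz": 0, "fingers": 0.0},
  {"x": -0.003, "y": 0.0004, "z": -0.0001, "rx": 0, "ry": 0, "rz": 0, "fingers": 0.0},
  {"x": -0.003, "y": 0.0004, "z": -0.0001, "rx": 0, "ry": 0, "rz": 0, "fingers": 0.0},
], squeeze=30)

```text
time: 11.65
ee_pos: [0.5719, -0.0296, 0.2937]
eef_rot: [0.724, 0.69, 0.002, 0.0]
ft_force: [3.2, 3.3, 2.8]
width: 0.0139
```

```bash
python3 - <<'E'
from plan import *
from fit import *
s=st()
q=s['ee_pos']-[0,0,DS]-RM;print('seat rail',q@ux,q@uy,q[2])
c=viewer.camera('scene')
P=cloud(c).reshape(-1,3)
d=(P-RM); lx=d@ux;ly=d@uy
m=(P[:,2]>.06)&(P[:,2]<.185)&(abs(lx)<.03)&(abs(ly+.063)<.07)
q=P[m];print(len(q)); b=fit(q,HANG,[*(RM-.063*uy-[0,0,.032]),RY],0);print(b.x,abs(b.fun).mean());dd=b.x[:3]-RM;print(dd@ux,dd@uy,dd[2]+.032)
k=(P[:,2]>.03)&(P[:,2]<.1)&(abs(lx-.066)<.02)&(abs(ly+.063)<.03)
print(np.median(ly[k]),np.mean(ly[k]))
E
```

```text
t 11.65 p [ 0.5719 -0.0296  0.2937] q [0.7238 0.69   0.0015 0.    ] F [3.1987 3.3167 2.8419] M [ 0.6366 -0.6443  0.0405] w 0.013919206023810873 j [-0.393   0.218   0.4282  1.6254 -0.0951  1.3163  0.0022]
seat rail 7.443931643303075e-06 -0.061704839760626795 0.00023522280432711207
168
[ 0.5736 -0.0291  0.1683 -0.0439] 0.0010571349462521276
0.00172896783329835 -0.06111483027220294 0.0002927610873726949
-0.06517929032005017 -0.0651598385560043
```

Request:
drive_tool([
  {"x": -0.002, "y": 0.0002, "z": -0.0003, "rx": 0, "ry": 0, "rz": 0, "fingers": 0.0},
  {"x": -0.004, "y": 0.0002, "z": -0.0003, "rx": 0, "ry": 0, "rz": 0, "fingers": 0.0},
  {"x": -0.004, "y": 0.0002, "z": -0.0003, "rx": 0, "ry": 0, "rz": 0, "fingers": 0.0},
], squeeze=30)

```text
time: 12.08
ee_pos: [0.5717, -0.0339, 0.2937]
eef_rot: [0.724, 0.69, 0.001, -0.0]
ft_force: [3.3, 3.1, 1.0]
width: 0.0138
```

```bash
cat > chk.py <<'E'
from plan import *
from fit import *
def chk(n='scene'):
    c=viewer.camera(n)
    P=cloud(c).reshape(-1,3)
    d=(P-RM); lx=d@ux;ly=d@uy
    m=(P[:,2]>.06)&(P[:,2]<.185)&(abs(lx)<.03)&(abs(ly+.063)<.07)
    q=P[m]; b=fit(q,HANG,[*(RM-.063*uy-[0,0,.032]),RY],0);dd=b.x[:3]-RM;print(n,len(q),b.x,'rail',dd@ux,dd@uy,dd[2]+.032)
    k=(P[:,2]>.03)&(P[:,2]<.1)&(abs(lx-.066)<.02)&(abs(ly+.063)<.03)
    print('ptr',np.median(ly[k]),np.mean(ly[k]));return c
E
python3 - <<'E'
from chk import *
s=st()
q=s['ee_pos']-[0,0,DS]-RM;print('seat rail',q@ux,q@uy,q[2])
chk()
E
```

```text
t 12.075 p [ 0.5717 -0.0339  0.2937] q [ 0.724   0.6898  0.0012 -0.    ] F [3.2823 3.1356 1.009 ] M [ 0.8799 -0.7495  0.0404] w 0.013813193810662176 j [-0.3879  0.2188  0.4311  1.6249 -0.0956  1.3169  0.0098]
seat rail 8.166893684624426e-05 -0.06601367760817171 0.0002156308738130719
scene 167 [ 0.5732 -0.0334  0.169  -0.0439] rail 0.0014915004296777326 -0.06536452557941672 0.000974234526895712
ptr -0.06569050998247389 -0.06547022345363576
```

Request:
drive_tool([
  {"x": 0, "y": 0.0004, "z": 0, "rx": 0, "ry": 0, "rz": 0, "fingers": 0.0},
  {"x": 0, "y": 0.0004, "z": 0, "rx": 0, "ry": 0, "rz": 0, "fingers": 0.5},
  {"x": 0, "y": 0.0004, "z": 0, "rx": 0, "ry": 0, "rz": 0, "fingers": 0.5},
  {"x": 0, "y": 0.0004, "z": 0, "rx": 0, "ry": 0, "rz": 0, "fingers": 0.5},
  {"x": 0, "y": 0.0004, "z": 0, "rx": 0, "ry": 0, "rz": 0, "fingers": 0.5},
  {"x": 0, "y": 0.0004, "z": 0, "rx": 0, "ry": 0, "rz": 0, "fingers": 0.5},
  {"x": 0, "y": 0.0004, "z": 0, "rx": 0, "ry": 0, "rz": 0, "fingers": 0.5},
], squeeze=30)

```text
time: 13.0
ee_pos: [0.5722, -0.0344, 0.2939]
eef_rot: [0.724, 0.69, 0.001, 0.0]
ft_force: [-0.4, 0.7, 0.1]
width: 0.0436
```

```bash
python3 - <<'E'
from chk import *
s=st()
c=chk()
save('g9',cv2.resize(c['color'][150:270,250:370],(600,600),interpolation=cv2.INTER_CUBIC))
E
```

```text
t 13.0 p [ 0.5722 -0.0344  0.2939] q [0.7241 0.6897 0.0012 0.0003] F [-0.4476  0.6817  0.0652] M [-0.0813  0.0735  0.0116] w 0.043644732038281786 j [-0.3874  0.2196  0.4315  1.6236 -0.0956  1.317   0.0101]
scene 165 [ 0.5736 -0.0338  0.1694 -0.0285] rail 0.0019257499986275325 -0.06574752003988624 0.0013647519335542035
ptr -0.06512232681264668 -0.06523796505703901
```

View pics/g9.png

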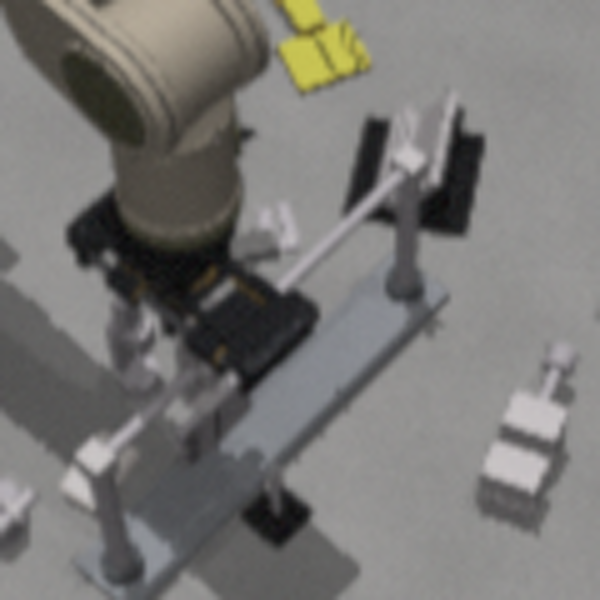

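```bash
cat >> plan.py <<'E'
def toolRy(Rh): return np.stack([Rh[:,0],-Rh[:,1],-Rh[:,2]],1)
E
python3 - <<'E'
from plan import *
s=st()
print(rel(BW+[0,0,.059+GD+.08],toolRy(objR(BY))))
E
```

```text
t 13.05 p [ 0.5722 -0.0344  0.2939] q [0.7241 0.6897 0.0012 0.0003] F [ 0.3146 -0.6623  0.0321] M [-0.0809  0.0494 -0.0378] w 0.04352389674332479 j [-0.3874  0.2196  0.4315  1.6236 -0.0956  1.3171  0.0101]
{'x': -0.1591, 'y': -0.1182, 'z': 0.0215, 'rx': 0.0001, 'ry': -0.0004, 'rz': 0.2367}
```

Request:
drive_tool([
  {"x": 0, "y": 0, "z": -0.03, "rx": 0, "ry": 0, "rz": 0, "fingers": 0.5},
  {"x": 0, "y": 0, "z": -0.08, "rx": 0, "ry": 0, "rz": 0, "fingers": 0.5},
  {"x": 0, "y": 0, "z": -0.11, "rx": 0, "ry": 0, "rz": 0, "fingers": 0.5},
  {"x": -0.03, "y": -0.03, "z": -0.1, "rx": 0, "ry": 0, "rz": 0.028, "fingers": 0.7},
  {"x": -0.06, "y": -0.06, "z": -0.08, "rx": 0, "ry": 0, "rz": 0.056, "fingers": 0.7},
  {"x": -0.1, "y": -0.09, "z": -0.06, "rx": 0, "ry": 0, "rz": 0.084, "fingers": 0.7},
  {"x": -0.13, "y": -0.11, "z": -0.04, "rx": 0, "ry": 0, "rz": 0.112, "fingers": 0.7},
  {"x": -0.1591, "y": -0.1182, "z": -0.01, "rx": 0, "ry": 0, "rz": 0.14, "fingers": 0.7},
  {"x": -0.1591, "y": -0.1182, "z": 0.01, "rx": 0, "ry": 0, "rz": 0.168, "fingers": 0.7},
  {"x": -0.1591, "y": -0.1182, "z": 0.0215, "rx": 0, "ry": 0, "rz": 0.196, "fingers": 0.7},
  {"x": -0.1591, "y": -0.1182, "z": 0.0215, "rx": 0.0001, "ry": -0.0004, "rz": 0.2367, "fingers": 0.7},
  {"x": -0.1591, "y": -0.1182, "z": 0.0215, "rx": 0.0001, "ry": -0.0004, "rz": 0.2367, "fingers": 0.7},
], squeeze=40)

```text
time: 14.55
ee_pos: [0.4464, -0.1875, 0.2719]
eef_rot: [1.0, 0.015, -0.0, -0.0]
ft_force: [-0.3, 0.3, -0.9]
width: 0.0609
```

```bash
python3 - <<'E'
from chk import *
s=st()
print(rel(BW+[0,0,.059+GD],toolRy(objR(BY))))
c=chk();chk('top')
save('h1',cv2.resize(c['color'][170:320,190:340],(600,600),interpolation=cv2.INTER_CUBIC))
P=cloud(c).reshape(-1,3)
m=(P[:,2]>.045)&(P[:,2]<.18)&(np.hypot(P[:,0]-.447,P[:,1]+.187)<.05)
b=fit(P[m],WT(164,0,0),[*BW,BY],0);print(m.sum(),b.x,abs(b.fun).mean())
E
```

```text
t 14.55 p [ 0.4464 -0.1875  0.2719] q [ 0.9999  0.0153 -0.     -0.    ] F [-0.2931  0.2563 -0.9318] M [-0.0317  0.1391 -0.0151] w 0.06091667788203552 j [-0.2771  0.013   0.5927  1.8772 -0.0077  1.2536 -1.2223]
{'x': 0.0001, 'y': -0.0, 'z': 0.0799, 'rx': -0.0, 'ry': 0.0, 'rz': -0.0007}
scene 179 [ 0.5735 -0.0335  0.1692 -0.05  ] rail 0.0017977419108816425 -0.06553074947608574 0.0012434501672499432
ptr -0.06449130685382935 -0.065187026534334
top 92 [ 0.5705 -0.03    0.1691 -0.0478] rail -0.0013884371015192997 -0.062122746788576266 0.0010644795081236336
ptr -0.059688578991557786 -0.06066020227511215
119 [ 0.4477 -0.1889  0.083   0.0157] 0.0012619945592789005
```

View pics/h1.png

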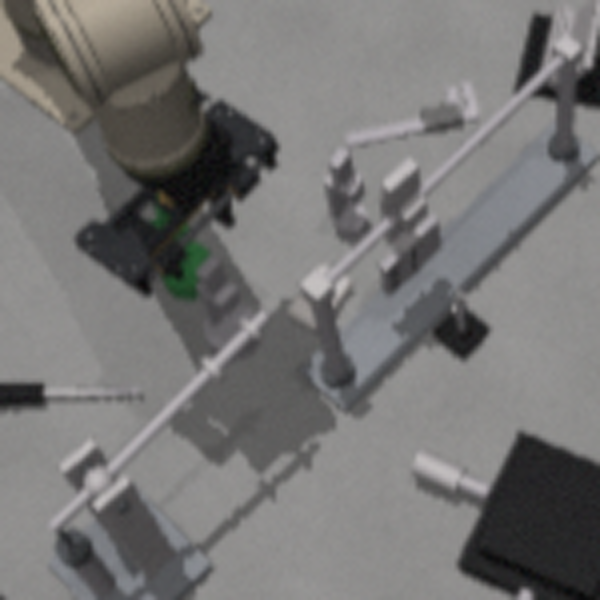

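Request:
drive_tool([
  {"x": 0, "y": 0.0005, "z": 0.03, "rx": 0, "ry": 0, "rz": 0, "fingers": 0.7},
  {"x": 0, "y": 0.0005, "z": 0.055, "rx": 0, "ry": 0, "rz": 0, "fingers": 0.7},
  {"x": 0, "y": 0.0005, "z": 0.072, "rx": 0, "ry": 0, "rz": 0, "fingers": 0.7},
  {"x": 0, "y": 0.0005, "z": 0.08, "rx": 0, "ry": 0, "rz": 0, "fingers": 0.5},
  {"x": 0, "y": 0.0005, "z": 0.08, "rx": 0, "ry": 0, "rz": 0, "fingers": 0.0},
  {"x": 0, "y": 0.0005, "z": 0.08, "rx": 0, "ry": 0, "rz": 0, "fingers": 0.0},
  {"x": 0, "y": 0.0005, "z": 0.08, "rx": 0, "ry": 0, "rz": 0, "fingers": 0.0},
  {"x": 0, "y": 0.0005, "z": 0.08, "rx": 0, "ry": 0, "rz": 0, "fingers": 0.0},
  {"x": 0, "y": 0.0005, "z": 0.08, "rx": 0, "ry": 0, "rz": 0, "fingers": 0.0},
  {"x": 0, "y": 0.0005, "z": 0.08, "rx": 0, "ry": 0, "rz": 0, "fingers": 0.0},
], squeeze=40)

```text
time: 15.9
ee_pos: [0.4468, -0.188, 0.1923]
eef_rot: [1.0, 0.017, 0.0, -0.0]
ft_force: [0.0, 1.0, 3.5]
width: 0.0238
```

```bash
python3 - <<'E'
from chk import *
s=st()
c=viewer.camera('scene')
save('h2',cv2.resize(c['color'][180:300,200:320],(600,600),interpolation=cv2.INTER_CUBIC))
E
```

```text
t 15.9 p [ 0.4468 -0.188   0.1923] q [ 0.9998  0.0175  0.0004 -0.    ] F [0.0397 1.0043 3.4856] M [ 0.059   0.2227 -0.0375] w 0.023766938632562865 j [-0.2593  0.1069  0.6009  1.9747 -0.0688  1.0788 -1.1644]
```

View pics/h2.png

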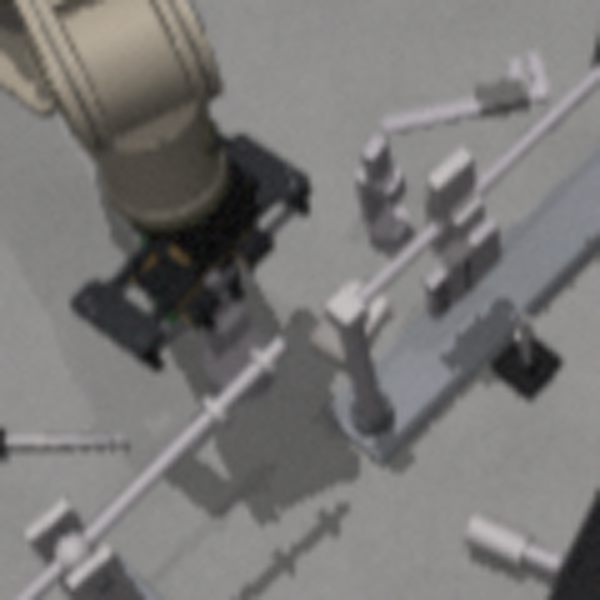

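```bash
python3 - <<'E'
from plan import *
s=st()
sx=np.array([np.cos(SY),np.sin(SY),0])
S=np.array([.557,-.2525,.2255])
p=S-.07*sx+[0,0,.0415+.0923];print(p,rel(p,toolRy(objR(SY))))
E
```

```text
t 15.95 p [ 0.4468 -0.188   0.1923] q [0.9998 0.0175 0.0004 0.    ] F [0.5313 1.2463 4.2258] M [0.044  0.1936 0.0445] w 0.023690033123168253 j [-0.2593  0.1069  0.6009  1.9747 -0.0688  1.0788 -1.1644]
[ 0.4872 -0.2469  0.3593] {'x': 0.0385, 'y': 0.0602, 'z': -0.1669, 'rx': -0.0, 'ry': -0.0001, 'rz': 0.0183}
```

Request:
drive_tool([
  {"x": 0, "y": 0, "z": -0.01, "rx": 0, "ry": 0, "rz": 0, "fingers": 0.0},
  {"x": 0, "y": 0, "z": -0.03, "rx": 0, "ry": 0, "rz": 0, "fingers": 0.0},
  {"x": 0, "y": 0, "z": -0.06, "rx": 0, "ry": 0, "rz": 0, "fingers": 0.0},
  {"x": 0, "y": 0, "z": -0.1, "rx": 0, "ry": 0, "rz": 0, "fingers": 0.0},
  {"x": 0, "y": 0, "z": -0.135, "rx": 0, "ry": 0, "rz": 0, "fingers": 0.0},
  {"x": 0.01, "y": 0.015, "z": -0.16, "rx": 0, "ry": 0, "rz": 0.004, "fingers": 0.0},
  {"x": 0.022, "y": 0.034, "z": -0.167, "rx": 0, "ry": 0, "rz": 0.01, "fingers": 0.0},
  {"x": 0.034, "y": 0.053, "z": -0.167, "rx": 0, "ry": 0, "rz": 0.016, "fingers": 0.0},
  {"x": 0.0385, "y": 0.0602, "z": -0.167, "rx": 0, "ry": 0, "rz": 0.0183, "fingers": 0.0},
  {"x": 0.0385, "y": 0.0602, "z": -0.167, "rx": 0, "ry": 0, "rz": 0.0183, "fingers": 0.0},
  {"x": 0.0385, "y": 0.0602, "z": -0.167, "rx": 0, "ry": 0, "rz": 0.0183, "fingers": 0.0},
], squeeze=40)

```text
time: 17.32
ee_pos: [0.4867, -0.2461, 0.3588]
eef_rot: [0.999, -0.04, -0.0, -0.0]
ft_force: [-0.2, 0.2, -6.4]
width: 0.0235
```

```bash
python3 - <<'E'
from chk import *
s=st()
c=viewer.camera('scene')
save('h3',cv2.resize(c['color'][170:310,190:330],(600,600),interpolation=cv2.INTER_CUBIC))
P=cloud(c).reshape(-1,3)
ctr=s['ee_pos']-[0,0,.0923+.018]
for z1 in(.08,.03):
    m=(P[:,2]>ctr[2]-.045)&(P[:,2]<ctr[2]+z1)&(abs(P[:,0]-ctr[0])<.03)&(abs(P[:,1]-ctr[1])<.03)
    W=[B(-7,7,-12,12,36,82)]+hook(18,24)
    b=fit(P[m],W,[*ctr,SY],0);print(m.sum(),b.x,b.x[:3]-ctr,abs(b.fun).mean())
E
```

```text
t 17.325 p [ 0.4867 -0.2461  0.3588] q [ 0.9992 -0.0396 -0.0003 -0.0004] F [-0.1978  0.1986 -6.427 ] M [-0.0408  0.1324  0.03  ] w 0.023548099940577594 j [-0.2145  0.1316  0.6691  1.5985 -0.0826  1.4409 -1.1888]
132 [ 0.4888 -0.2467  0.248  -0.1037] [ 0.0021 -0.0006 -0.0005] 0.002489182648227479
41 [ 0.488  -0.2477  0.2485 -0.0938] [ 0.0013 -0.0016 -0.    ] 0.0021251526510584658
```

View pics/h3.png

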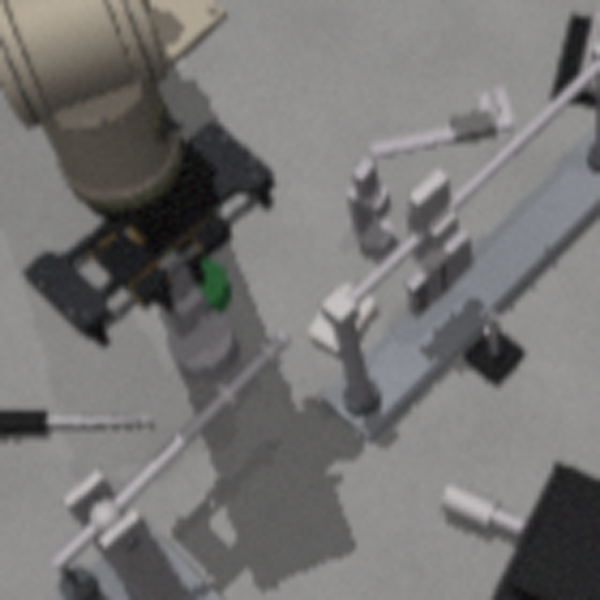

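Request:
drive_tool([
  {"x": 0.015, "y": 0, "z": 0, "rx": 0, "ry": 0, "rz": 0, "fingers": 0.0},
  {"x": 0.03, "y": 0, "z": 0, "rx": 0, "ry": 0, "rz": 0, "fingers": 0.0},
  {"x": 0.045, "y": 0, "z": 0, "rx": 0, "ry": 0, "rz": 0, "fingers": 0.0},
  {"x": 0.06, "y": 0, "z": 0, "rx": 0, "ry": 0, "rz": 0, "fingers": 0.0},
  {"x": 0.07, "y": 0, "z": 0, "rx": 0, "ry": 0, "rz": 0, "fingers": 0.0},
  {"x": 0.07, "y": 0, "z": 0, "rx": 0, "ry": 0, "rz": 0, "fingers": 0.0},
  {"x": 0.07, "y": 0, "z": 0, "rx": 0, "ry": 0, "rz": 0, "fingers": 0.0},
], squeeze=40)

```text
time: 18.25
ee_pos: [0.5563, -0.2526, 0.3591]
eef_rot: [0.999, -0.04, -0.0, -0.0]
ft_force: [0.1, -0.0, -5.9]
width: 0.0233
```

```bash
python3 - <<'E'
from chk import *
s=st()
print('seat-sad',s['ee_pos']-[0,0,.0923]-[.557,-.2525,.2255])
c=viewer.camera('scene')
save('h4',cv2.resize(c['color'][190:290,200:300],(600,600),interpolation=cv2.INTER_CUBIC))
t=viewer.camera('top')
save('h4t',cv2.resize(t['color'][170:240,370:500],None,fx=5,fy=5,interpolation=cv2.INTER_CUBIC))
E
```

```text
t 18.25 p [ 0.5563 -0.2526  0.3591] q [ 0.9992 -0.0402 -0.0001 -0.0001] F [ 0.0735 -0.0121 -5.915 ] M [-0.0307  0.1673 -0.0346] w 0.023297249492120007 j [-0.1647  0.3102  0.6668  1.4252 -0.1909  1.4717 -1.1537]
seat-sad [-0.0007 -0.0001  0.0413]
```

View pics/h4.png

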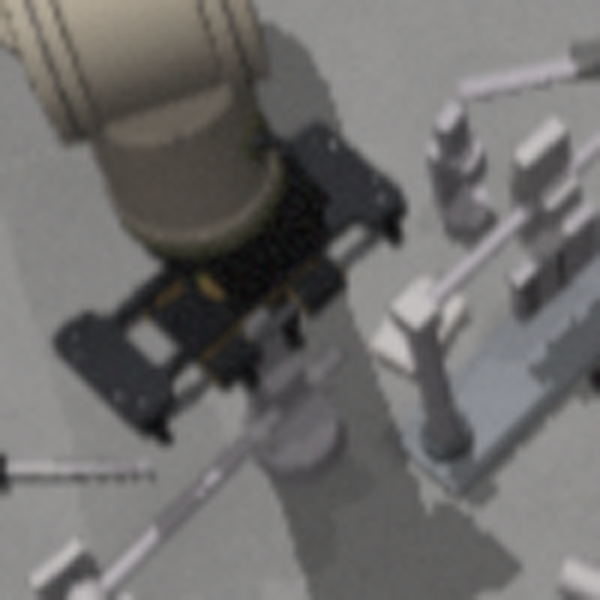

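View pics/h4t.png

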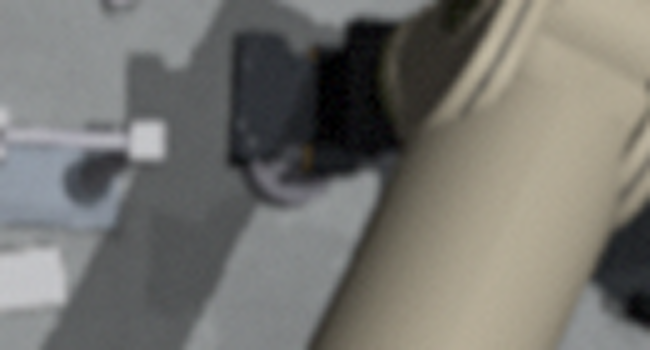

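Request:
drive_tool([
  {"x": 0.0005, "y": 0, "z": 0.012, "rx": 0, "ry": 0, "rz": 0, "fingers": 0.0},
  {"x": 0.0005, "y": 0, "z": 0.024, "rx": 0, "ry": 0, "rz": 0, "fingers": 0.0},
  {"x": 0.0005, "y": 0, "z": 0.032, "rx": 0, "ry": 0, "rz": 0, "fingers": 0.0},
  {"x": 0.0005, "y": 0, "z": 0.036, "rx": 0, "ry": 0, "rz": 0, "fingers": 0.0},
  {"x": 0.0005, "y": 0, "z": 0.039, "rx": 0, "ry": 0, "rz": 0, "fingers": 0.0},
  {"x": 0.0005, "y": 0, "z": 0.042, "rx": 0, "ry": 0, "rz": 0, "fingers": 0.0},
  {"x": 0.0005, "y": 0, "z": 0.045, "rx": 0, "ry": 0, "rz": 0, "fingers": 0.0},
  {"x": 0.0005, "y": 0, "z": 0.048, "rx": 0, "ry": 0, "rz": 0, "fingers": 0.0},
  {"x": 0.0005, "y": 0, "z": 0.051, "rx": 0, "ry": 0, "rz": 0, "fingers": 0.0},
  {"x": 0.0005, "y": 0, "z": 0.054, "rx": 0, "ry": 0, "rz": 0, "fingers": 0.0},
  {"x": 0.0005, "y": 0, "z": 0.054, "rx": 0, "ry": 0, "rz": 0, "fingers": 0.0},
], squeeze=40)

```text
time: 19.73
ee_pos: [0.5573, -0.2524, 0.3048]
eef_rot: [0.999, -0.04, -0.0, -0.0]
ft_force: [-2.0, 0.8, -3.0]
width: 0.0235
```

```bash
python3 - <<'E'
from chk import *
s=st()
print('seat-sad',s['ee_pos']-[0,0,.0923]-[.557,-.2525,.2255])
c=viewer.camera('scene')
save('h5',cv2.resize(c['color'][190:290,200:300],(600,600),interpolation=cv2.INTER_CUBIC))
E
```

```text
t 19.725 p [ 0.5573 -0.2524  0.3048] q [ 0.9992 -0.0401 -0.0001 -0.0001] F [-2.015   0.8024 -2.9768] M [0.3635 0.5158 0.0253] w 0.023465148957321956 j [-0.1621  0.3347  0.6561  1.511  -0.2061  1.3662 -1.1418]
seat-sad [ 0.0003  0.0001 -0.013 ]
```

View pics/h5.png

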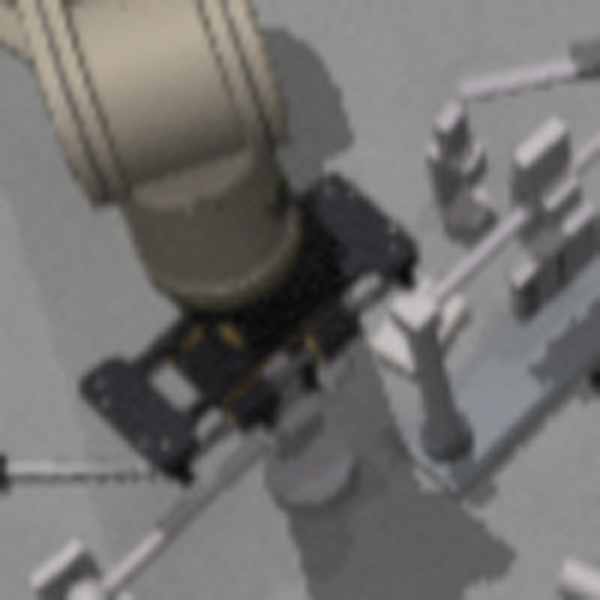

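Request:
drive_tool([
  {"x": -0.0005, "y": 0, "z": 0.003, "rx": 0, "ry": 0, "rz": 0, "fingers": 0.0},
  {"x": -0.0005, "y": 0, "z": 0.006, "rx": 0, "ry": 0, "rz": 0, "fingers": 0.0},
  {"x": -0.0005, "y": 0, "z": 0.009, "rx": 0, "ry": 0, "rz": 0, "fingers": 0.0},
  {"x": -0.0005, "y": 0, "z": 0.012, "rx": 0, "ry": 0, "rz": 0, "fingers": 0.0},
  {"x": -0.0005, "y": 0, "z": 0.015, "rx": 0, "ry": 0, "rz": 0, "fingers": 0.0},
  {"x": -0.0005, "y": 0, "z": 0.018, "rx": 0, "ry": 0, "rz": 0, "fingers": 0.0},
  {"x": -0.0005, "y": 0, "z": 0.021, "rx": 0, "ry": 0, "rz": 0, "fingers": 0.0},
  {"x": -0.0005, "y": 0, "z": 0.023, "rx": 0, "ry": 0, "rz": 0, "fingers": 0.0},
  {"x": -0.0005, "y": 0, "z": 0.023, "rx": 0, "ry": 0, "rz": 0, "fingers": 0.0},
  {"x": -0.0005, "y": 0, "z": 0.023, "rx": 0, "ry": 0, "rz": 0, "fingers": 0.0},
], squeeze=40)

```text
time: 21.02
ee_pos: [0.5568, -0.2525, 0.2821]
eef_rot: [0.999, -0.04, 0.0, 0.0]
ft_force: [-3.5, 1.7, -1.5]
width: 0.0241
```

```bash
python3 - <<'E'
from chk import *
s=st()
print('seat-sad',s['ee_pos']-[0,0,.0923]-[.557,-.2525,.2255])
E
```

```text
t 21.025 p [ 0.5568 -0.2525  0.2821] q [ 0.9992 -0.0401  0.      0.    ] F [-3.4556  1.7359 -1.5011] M [ 0.1663  1.0626 -0.0229] w 0.024058655758410645 j [-0.1594  0.347   0.6512  1.5451 -0.2144  1.3219 -1.1351]
seat-sad [-0.0002 -0.     -0.0357]
```

Request:
drive_tool([
  {"x": -0.001, "y": 0, "z": 0.002, "rx": 0, "ry": 0, "rz": 0, "fingers": 0.0},
  {"x": -0.001, "y": 0, "z": 0.004, "rx": 0, "ry": 0, "rz": 0, "fingers": 0.0},
  {"x": -0.001, "y": 0, "z": 0.006, "rx": 0, "ry": 0, "rz": 0, "fingers": 0.0},
  {"x": -0.001, "y": 0, "z": 0.006, "rx": 0, "ry": 0, "rz": 0, "fingers": 0.0},
  {"x": -0.001, "y": 0, "z": 0.006, "rx": 0, "ry": 0, "rz": 0, "fingers": 0.0},
], squeeze=40)

```text
time: 21.65
ee_pos: [0.5562, -0.2526, 0.2763]
eef_rot: [0.999, -0.04, 0.001, 0.0]
ft_force: [3.6, -1.9, -0.5]
width: 0.024
```

```bash
python3 - <<'E'
from chk import *
s=st()
print('seat-sad',s['ee_pos']-[0,0,.0923]-[.557,-.2525,.2255])
c=viewer.camera('scene')
save('h6',cv2.resize(c['color'][190:290,200:300],(600,600),interpolation=cv2.INTER_CUBIC))
st()
E
```

```text
t 21.65 p [ 0.5562 -0.2526  0.2763] q [ 0.9992 -0.0401  0.0007  0.0003] F [ 3.6223 -1.9251 -0.5142] M [-0.7113 -0.6667  0.0351] w 0.024012501012179124 j [-0.1591  0.3488  0.6501  1.5553 -0.2158  1.309  -1.1333]
seat-sad [-0.0008 -0.0001 -0.0415]
t 21.7 p [ 0.5562 -0.2526  0.2763] q [ 0.9992 -0.0401  0.0007  0.0003] F [ 4.3878 -2.6637 -0.1127] M [-0.7699 -0.7482  0.0161] w 0.023382564526781384 j [-0.1591  0.3487  0.6501  1.5553 -0.2158  1.3089 -1.1333]
```

View pics/h6.png

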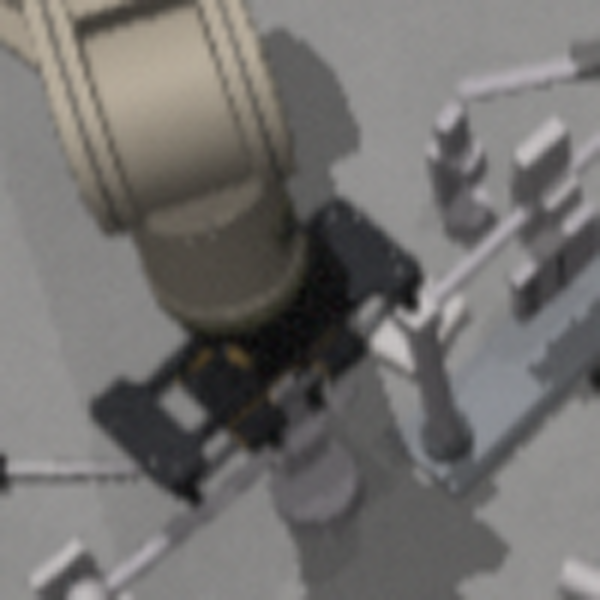

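Request:
drive_tool([
  {"x": 0.0005, "y": 0, "z": 0.0005, "rx": 0, "ry": 0, "rz": 0, "fingers": 0.0},
  {"x": 0.0005, "y": 0, "z": 0.0005, "rx": 0, "ry": 0, "rz": 0, "fingers": 0.0},
], squeeze=15)

```text
time: 21.95
ee_pos: [0.5563, -0.2526, 0.2755]
eef_rot: [0.999, -0.04, 0.0, 0.0]
ft_force: [2.6, -4.0, -0.4]
width: 0.0238
```

```bash
python3 - <<'E'
from chk import *
s=st()
print('seat-sad',s['ee_pos']-[0,0,.0923]-[.557,-.2525,.2255])
E
```

```text
t 21.95 p [ 0.5563 -0.2526  0.2755] q [ 0.9992 -0.0402  0.      0.0001] F [ 2.601  -4.0203 -0.3727] M [-0.8272 -0.5309  0.0484] w 0.023758506562407904 j [-0.1587  0.3504  0.6498  1.5553 -0.2165  1.3089 -1.1331]
seat-sad [-0.0007 -0.0001 -0.0423]
```

Request:
drive_tool([
  {"x": 0.0003, "y": 0.001, "z": 0, "rx": 0, "ry": 0, "rz": 0, "fingers": 0.0},
  {"x": 0.0003, "y": 0.001, "z": 0, "rx": 0, "ry": 0, "rz": 0, "fingers": 0.0},
], squeeze=10)

```text
time: 22.2
ee_pos: [0.5565, -0.2529, 0.2752]
eef_rot: [0.999, -0.04, -0.0, -0.001]
ft_force: [1.8, 0.8, -0.8]
width: 0.0243
```

```bash
python3 - <<'E'
from chk import *
s=st()
E
```

```text
t 22.2 p [ 0.5565 -0.2529  0.2752] q [ 0.9992 -0.0398 -0.0004 -0.0005] F [ 1.7729  0.7775 -0.806 ] M [ 0.079  -0.1071  0.0277] w 0.024286219268157886 j [-0.1569  0.352   0.6494  1.554  -0.2181  1.3102 -1.131 ]
```

Forces are near zero, so I'm opening gradually.

Request:
drive_tool([
  {"x": 0, "y": 0, "z": 0, "rx": 0, "ry": 0, "rz": 0, "fingers": 0.2},
  {"x": 0, "y": 0, "z": 0, "rx": 0, "ry": 0, "rz": 0, "fingers": 0.3},
  {"x": 0, "y": 0, "z": 0, "rx": 0, "ry": 0, "rz": 0, "fingers": 0.4},
  {"x": 0, "y": 0, "z": 0, "rx": 0, "ry": 0, "rz": 0, "fingers": 0.55},
  {"x": 0, "y": 0, "z": 0, "rx": 0, "ry": 0, "rz": 0, "fingers": 0.55},
  {"x": 0, "y": 0, "z": 0, "rx": 0, "ry": 0, "rz": 0, "fingers": 0.55},
  {"x": 0, "y": 0, "z": 0, "rx": 0, "ry": 0, "rz": 0, "fingers": 0.55},
], squeeze=10)

```text
time: 23.08
ee_pos: [0.5565, -0.2535, 0.2755]
eef_rot: [0.999, -0.04, 0.0, -0.0]
ft_force: [0.2, 0.0, 0.2]
width: 0.0473
```

```bash
python3 - <<'E'
from chk import *
s=st()
c=viewer.camera('scene')
save('h7',cv2.resize(c['color'][190:290,200:300],(600,600),interpolation=cv2.INTER_CUBIC))
E
```

```text
t 23.075 p [ 0.5565 -0.2535  0.2755] q [ 0.9992 -0.0401  0.     -0.    ] F [0.2077 0.0091 0.2076] M [-0.0487  0.19    0.0274] w 0.04727092258036248 j [-0.1568  0.3519  0.6499  1.5536 -0.2176  1.3096 -1.1311]
```

View pics/h7.png

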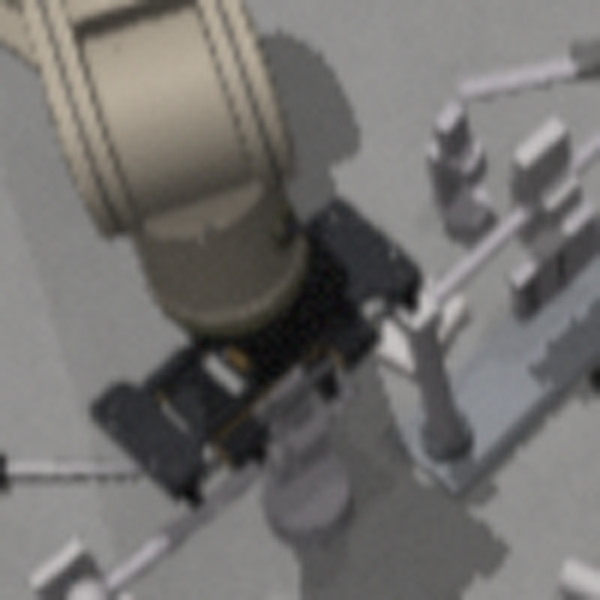

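Request:
drive_tool([
  {"x": 0, "y": 0, "z": -0.01, "rx": 0, "ry": 0, "rz": 0, "fingers": 0.55},
  {"x": 0, "y": 0, "z": -0.03, "rx": 0, "ry": 0, "rz": 0, "fingers": 0.55},
  {"x": 0, "y": 0, "z": -0.06, "rx": 0, "ry": 0, "rz": 0, "fingers": 0.55},
  {"x": 0, "y": 0, "z": -0.1, "rx": 0, "ry": 0, "rz": 0, "fingers": 0.55},
  {"x": 0, "y": 0, "z": -0.15, "rx": 0, "ry": 0, "rz": 0, "fingers": 0.55},
  {"x": -0.05, "y": 0, "z": -0.17, "rx": 0, "ry": 0, "rz": 0, "fingers": 0.55},
  {"x": -0.1, "y": 0, "z": -0.17, "rx": 0, "ry": 0, "rz": 0, "fingers": 0.55},
  {"x": -0.13, "y": 0, "z": -0.17, "rx": 0, "ry": 0, "rz": 0, "fingers": 0.55},
  {"x": -0.13, "y": 0, "z": -0.17, "rx": 0, "ry": 0, "rz": 0, "fingers": 0.55},
  {"x": -0.13, "y": 0, "z": -0.17, "rx": 0, "ry": 0, "rz": 0, "fingers": 0.55},
])

```text
time: 24.38
ee_pos: [0.4274, -0.2428, 0.446]
eef_rot: [0.999, -0.04, 0.001, -0.0]
ft_force: [-0.2, -0.1, 0.3]
width: 0.0473
```

```bash
python3 - <<'E'
from chk import *
s=st()
c=chk();chk('top')
save('h8',cv2.resize(c['color'][160:310,190:340],(600,600),interpolation=cv2.INTER_CUBIC))
P=cloud(c).reshape(-1,3)
W=[B(-7,7,-12,12,36,82)]+hook(18,24)
ctr=np.array([.557,-.2525,.1655])
m=(P[:,2]>.12)&(P[:,2]<.26)&(abs(P[:,0]-ctr[0])<.03)&(abs(P[:,1]-ctr[1])<.018)
b=fit(P[m],W,[*ctr,SY],0);print(m.sum(),b.x,'seat',b.x[2]+.018,abs(b.fun).mean())
m=(P[:,2]>.12)&(P[:,2]<.26)&(abs(P[:,0]-ctr[0]+.08*(ctr[1]-P[:,1]))<.012)&(((P[:,1]>-.39)&(P[:,1]<-.285))|((P[:,1]>-.23)&(P[:,1]<-.19)))
q=P[m];f=np.polyfit(q[:,1],q[:,2],1);print('arm slope deg',np.rad2deg(np.arctan(f[0])),np.polyval(f,-.2525))
E
```

```text
t 24.375 p [ 0.4274 -0.2428  0.446 ] q [ 0.9992 -0.0398  0.0005 -0.0001] F [-0.2381 -0.0932  0.2952] M [-0.0125  0.176   0.0349] w 0.04729343023761879 j [-0.2606 -0.0416  0.6699  1.5578  0.0252  1.6155 -1.2405]
scene 179 [ 0.5733 -0.0339  0.1697 -0.0479] rail 0.0016771851774999673 -0.06590648382645205 0.0017007222505252273
ptr -0.06485873680094488 -0.06504877443293433
top 92 [ 0.5705 -0.0304  0.1672 -0.0465] rail -0.001361111852682099 -0.06258141970261831 -0.000845086890216673
ptr -0.06022986006400086 -0.06056923150897953
137 [ 0.5574 -0.2532  0.1636 -0.067 ] seat 0.1815590108340879 0.001722875164159118
arm slope deg -6.717288790012744 0.18549559777438276
```

View pics/h8.png

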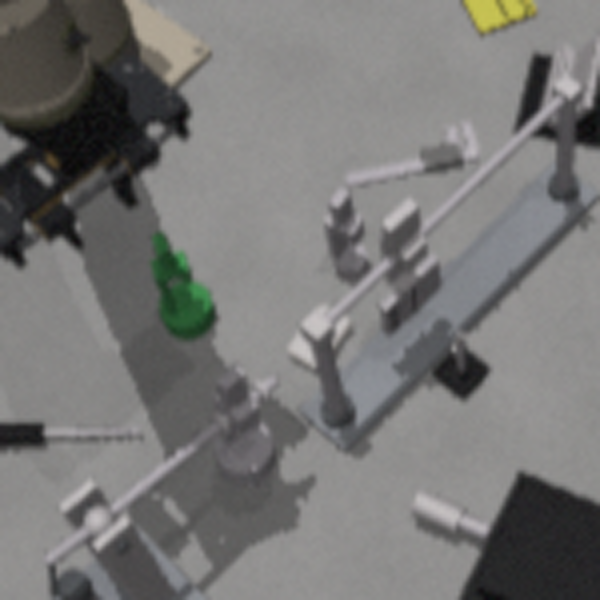

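The weight (240,430) hangs between the collars, with the arm sunk about 0.27 rad. The hanger (405,250) is on the rail, in line with the pointer (460,350). I'm handing in.

```bash
python3 - <<'E'
from h import *
print(workorder.close_job())
E
```

```text
the job is handed in; nothing more can be done
None
```

I finished the task and handed it in at about 24 s of the 69 s allowed; the hand-in reports no verdict.

- **Hanger:** I hooked it over the rail about 122 mm from the pointer, at the end away from the arm. I then slid it along the bar without lifting it and let go. In the last check its centre line was about 1 mm off the pointer in the scene camera and about 2 mm off in the top camera, within the 8 mm allowed.
- **Larger weight:** I hung it between the collars and lowered it slowly until the bar carried the whole weight, then let go. The arm then sloped about 6.7° down, which means it has sunk about 0.27 rad, with the weight upright and the gripper clear.

**Disagreements:** The two cameras differ by 3 to 5 mm in absolute position, so I compared positions only within one camera. The first drive call was refused and nothing moved; I repeated it with the finger value in every row.

**Not measured at the end:** I did not check the arm's speed, or re-measure the smaller weight, test piece, caliper and jaw block. The pictures show no sign that those four were touched.

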